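Put the stacked lids back on their containers

TASK

The washed lids are stacked up on the draining table. Take the stack apart and close each of the four steel containers with the lid of its own shape and size, lying flat and centred on the rim, sides lined up where the container has sides, and leave the containers upright. Leave the drinking glass and the white cup standing where they are.

Things in the scene. Friction and masses are not known exactly. Their poses are not given: they have to be found in the camera images.
- lid_oblong: White plastic lid with a thin grey band round its lower edge and a flush grey panel, set in 6 mm from the edge, in its top; oblong: 120 long (its x) by 62 wide (its y), 18 mm thick, flat above and below. It starts in the stack of four lids, which lies on the worktop, at the bottom. Origin: centre of its underside; z points up.
- lid_round: White plastic lid with a thin grey band round its lower edge and a flush grey panel, set in 6 mm from the edge, in its top; large round disc: diameter 62, 18 mm thick, flat above and below. It starts in the stack of four lids, which lies on the worktop, second from the bottom, on the oblong lid. Origin: centre of its underside; z points up.
- lid_square: White plastic lid with a thin grey band round its lower edge and a flush grey panel, set in 6 mm from the edge, in its top; square: 42 by 42, 18 mm thick, sides along its x and y, flat above and below. It starts in the stack of four lids, which lies on the worktop, third from the bottom, on the large round lid. Origin: centre of its underside; z points up.
- lid_small: White plastic lid with a thin grey band round its lower edge and a flush grey panel, set in 6 mm from the edge, in its top; small round disc: diameter 30, 18 mm thick, flat above and below. It starts in the stack of four lids, which lies on the worktop, on top, on the square lid. Origin: centre of its underside; z points up.
- pan_oblong: Open oblong steel pan, loose, heavy (0.8 kg): outside 124 (its x) by 68 (its y), 60 mm high, walls 12 mm thick, so a mouth of 100 by 44 with a flat level rim. The oblong lid lies on this rim, its long side along the pan's; there is no groove that locates it. Origin: centre of its underside; z points up.
- pot_round: Open round steel pot, loose, heavy (0.8 kg): 72 across the body and 66 across the rim, 85 mm high, mouth diameter 42 with a flat level rim 12 mm broad, on which the large round lid lies. Origin: centre of its underside; z points up.
- jar_square: Open square steel jar, loose, heavy (0.6 kg): outside 52 by 52 (sides along its x and y), 70 mm high, walls 13 mm thick, mouth 26 by 26 with a flat level rim, on which the square lid lies, its sides along the jar's. Origin: centre of its underside; z points up.
- cruet: Round steel bottle (cruet), loose, heavy (0.6 kg): body 58 across, narrowing above 52 mm height to a neck 38 across, 90 mm high in all, mouth diameter 14 with a flat level rim 12 mm broad, on which the small round lid lies. Origin: centre of its underside; z points up.
- glass: Bystander: clear drinking glass, loose, 62 across the mouth, 110 mm high. To be left standing in its place. Origin: centre of its underside; z points up.
- cup: Bystander: white ceramic cup without handle, loose, 74 across the mouth, 60 mm high. To be left standing in its place. (A smaller white ramekin, 60 across and 35 mm high, not listed, is fixed at about x 0.45, y -0.15.) Origin: centre of its underside; z points up.

How it is judged:
By the outcome, as a careful person would: the job done as asked, in the order asked, and still so for the second after the job is handed in, with the robot touching nothing.
It also fails if it takes over 128 s, if anything falls off the work surface, if the arm or the gripper's body presses on something with over 40 N, if the wrist force passes 120 N, or if a joint passes its speed limit or range.

ROBOT

A 6-joint arm with a two-finger parallel gripper is mounted at the origin on the work surface. World frame = base frame: x ahead of the robot, y to its left, z up, the work surface at z = 0. Lengths are in m, angles in rad, forces in N, time in s.
With the tool pointing down it reaches from about 0.275 to 0.85 m from the base axis. Payload 19 kg.
Tool frame: the origin (TCP) lies midway between the tips of the shut fingers; the grasp point (between the pads) lies 19 mm behind it; z points along the fingers, y is the direction in which the jaws open and shut (so a half turn about z gives the same grasp; the last joint's range is limited). The gripper opens to 85 mm and grips with 20 to 120 N. Pads are 22 mm wide; open, the fingers measure 114 mm over their backs; the gripper's body (76 mm by 85 mm) begins 54 mm behind the grasp point. The pads swing forward as they close: fully open they stand 13 mm farther back than shut.
Start: joints at [1.06, 0.15, 1.437, -0, 1.554, -0.134], TCP at [0.212, 0.535, 0.231] pointing down, gripper open.
Joint ranges: [-2.8, 2.8], [-0.68, 2.1], [0.12, 2.68], [-1.39, 4.53], [0.16, 2.79], [-2.81, 2.81]. Speed limits (rad/s): [1.89, 1.89, 2.22, 3.01, 3.01, 3.01].

INTERFACE

Orientations are given as [roll, pitch, yaw] about the fixed x, y, z axes, in that order (R = Rz(yaw) Ry(pitch) Rx(roll)).
In Python, from rig import status, viewer, manip gives the robot as it stands.
- The arm moves only by the shell command python3 -m jog 'ROWS' [FORCE]. ROWS is a JSON object of lists of equal length, an entry for each row: "offset": the shift along the tool's x, y, z in units of 40 mm (1.0 is 40 mm), a list of three; "roll": the turn about the tool's z in units of 5 degrees (1.0 is 5 degrees); "grip": the opening in per cent of the stroke, from 0 (shut) to 100 (fully open). A call has 1 to 8 rows; each row is the pose to reach, as a shift and turn from the pose commanded when the call began, along the tool's axes at that moment; what a row does not reach only later rows make up. A row lasts 1/12 s, in which the tool goes at most 41.7 mm and 7.16 degrees, less where a joint would pass 70% of its speed; a pose out of reach is approached as far as the arm can. A call with a gripper value outside its range is refused whole. The fingers move at their own pace and stop on an object; FORCE is the grip in N (left out, the last holds). Time passes only in rows, so rows that repeat a pose let the fingers close. It gives the time, the measured TCP pose, the force and the opening at its end, in the units of the state.
- status.get_state(): the state, without advancing time (a new reading comes with each control period).
- viewer.camera(name): name is "side" or "top" or "wrist"; returns a dict with "color" (400x640x3 uint8, blue, green, red), "fovy" (degrees; the focal length in pixels is half the picture's height over the tangent of half this angle, whatever the lens; pixels are square), "cx", "cy" (the principal point, pixels), "pose" (4x4, takes a point from camera to world coordinates); the wrist camera has in their place "T_tool_cam" (4x4, takes a point from camera to tool coordinates, whose origin is the TCP and whose axes are the flange's). Camera axes: x right, y up, looking along -z (the intrinsics and any distortion apply to the point x, -y, -z); pixel columns grow to the right and rows downward; lengths in m; the calibration is good to about 2 mm. A picture is of the moment at which its call begins: read the wrist's pose just before it. There is no depth.
- manip.finish_job(): hands the job in, once; it reports no verdict.
The state is a dict: "time": time; "joints": joint angles; "qd": joint speeds; "joint_torque": joint torques, N m; "eef_pos": TCP position; "tcp_rot": TCP orientation; "force": force on the tool from outside, world axes, zero at the start; "wrist_torque": the same for the moment, N m; "gripper_width": finger opening in m.
Only numpy, scipy, OpenCV 4.12 (cv2) and the standard library are available. Lean on these libraries where they do the work, as an engineer would, in place of code of your own. Each camera call takes 0.05 s, during which the arm holds its last target.

## Working session

There is one attempt and no reset: what is moved stays moved. The work goes in short steps, Python scripts to look and compute and a shell command to move; the robot and the scene stay as the last step left them, time stands still between calls to the robot, and variables do not carry over. Pictures are saved under pics/ and viewed, and the job is handed in when it is done.

```bash
ls; mkdir -p pics; python3 - <<'E'
from rig import status, viewer
import cv2,numpy as np
print(status.get_state())
for n in ["side","top","wrist"]:
    c=viewer.camera(n); cv2.imwrite(f"pics/{n}0.png",c["color"])
    print(n,{k:(np.round(v,4).tolist() if not isinstance(v,str) else v) for k,v in c.items() if k!="color"})
E
```

```text
pics
{'time': 0.0, 'joints': array([ 1.05996151e+00,  1.50986066e-01,  1.43798353e+00,  1.00961832e-05,
        1.55379099e+00, -1.33981223e-01]), 'qd': array([-0.00068886, -0.00069351, -0.00252586,  0.00024969,  0.00050941,
       -0.00115271]), 'joint_torque': array([ 3.54876875e-05, -7.13075423e+01, -5.70844352e+01, -2.97375736e-04,
        9.14142409e-03,  7.48543329e-06]), 'eef_pos': array([0.21149205, 0.53444978, 0.23069906]), 'tcp_rot': array([-3.14043653e+00, -1.66017583e-04,  2.76473878e+00]), 'force': array([ 0.54954717,  0.37153983, -0.11035498]), 'wrist_torque': array([-0.01140849,  0.01978037,  0.02774833]), 'gripper_width': 0.08547018861727915}
side {'fovy': 42.9655, 'cx': 320.9427, 'cy': 204.8207, 'pose': [[-0.9889, 0.0808, -0.1247, 0.4159], [-0.1485, -0.5092, 0.8477, 0.8945], [0.005, 0.8568, 0.5155, 0.6019], [0.0, 0.0, 0.0, 1.0]]}
top {'fovy': 55.0432, 'cx': 316.7029, 'cy': 192.4094, 'pose': [[0.0574, 0.9777, -0.2022, 0.3937], [-0.9983, 0.0571, -0.0073, 0.0023], [0.0044, 0.2023, 0.9793, 0.8278], [0.0, 0.0, 0.0, 1.0]]}
wrist {'fovy': 61.0003, 'cx': 323.2653, 'cy': 204.0378, 'T_tool_cam': [[0.0007, 0.9469, 0.3215, 0.0851], [1.0, -0.0011, 0.0009, -0.0], [0.0012, 0.3215, -0.9469, -0.1422], [0.0, 0.0, 0.0, 1.0]]}
```

View pics/side0.png

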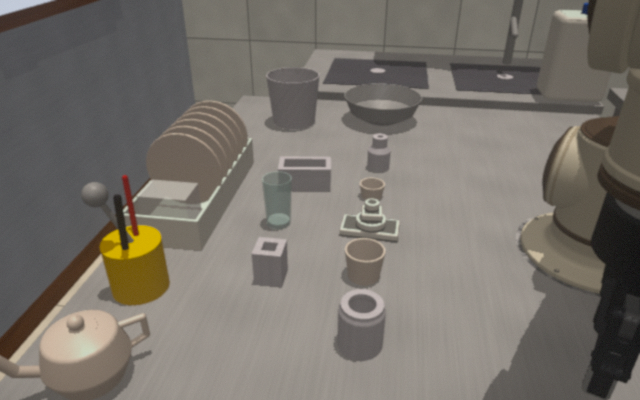

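View pics/top0.png

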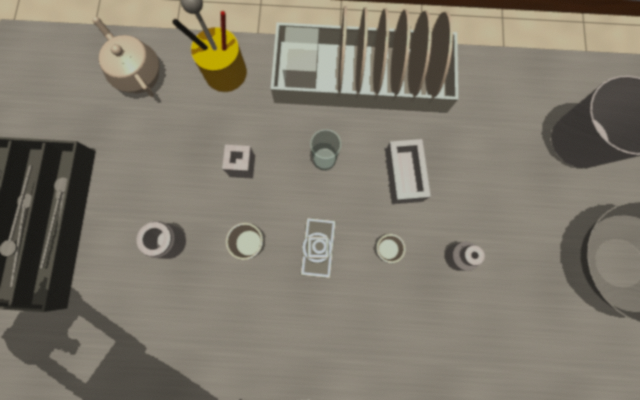

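View pics/wrist0.png

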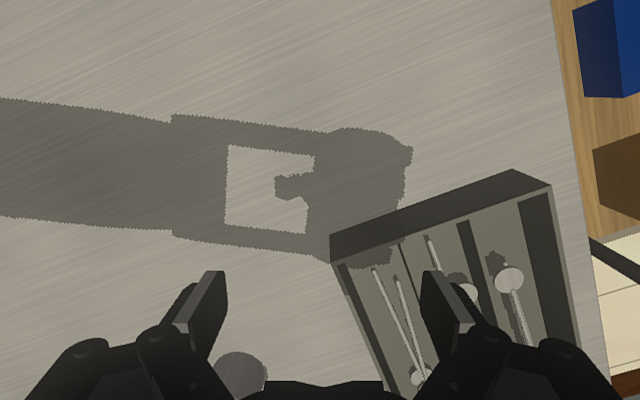

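The side and top views show the stack near the top-view pixel (319,246). The other top-view positions are:
- pot (153,238)
- jar (236,157)
- pan (408,170)
- cruet (474,255)
- cup (244,241)
- ramekin (390,248)
- glass (324,145)

Next I'll write helpers and work out rough positions.

```bash
cat > h.py <<'E'
import numpy as np, cv2
from scipy.spatial.transform import Rotation as Rn
from rig import status, viewer
def shot(name,fn=None):
    s=status.get_state(); c=viewer.camera(name)
    if name=="wrist":
        T=np.eye(4);T[:3,:3]=Rn.from_euler('xyz',s["tcp_rot"]).as_matrix();T[:3,3]=s["eef_pos"]
        c["pose"]=T@c["T_tool_cam"]
    if fn: cv2.imwrite("pics/"+fn,c["color"])
    return c
def foc(c): return 200/np.tan(np.radians(c["fovy"])/2)
def ray(c,u,v):
    f=foc(c);d=np.array([(u-c["cx"])/f,-(v-c["cy"])/f,-1.])
    return c["pose"][:3,3],c["pose"][:3,:3]@d
def p2w(c,u,v,z):
    o,d=ray(c,u,v);return o+d*(z-o[2])/d[2]
def w2p(c,p):
    q=c["pose"][:3,:3].T@(np.asarray(p)-c["pose"][:3,3]);f=foc(c)
    return np.array([c["cx"]-f*q[0]/q[2],c["cy"]+f*q[1]/q[2]])
def go(x,y,z,yaw=None):
    s=status.get_state();R=Rn.from_euler('xyz',s["tcp_rot"]).as_matrix()
    d=R.T@(np.array([x,y,z])-s["eef_pos"])/0.04
    print("offset",np.round(d,3),"roll",None if yaw is None else np.round(-np.degrees((yaw-s["tcp_rot"][2]+np.pi)%(2*np.pi)-np.pi)/5,3))
def st():
    s=status.get_state();print(round(s["time"],2),s["eef_pos"].round(4),s["tcp_rot"].round(4),s["force"].round(1),round(s["gripper_width"],4),s["joints"].round(2))
E
python3 - <<'E'
from h import *
c=shot("top")
for n,u,v,z in [("cruet",474,255,.09),("pan",408,170,.06),("pot",153,238,.085),("jar",236,157,.07),("small",319,245,.072),("oblong",318,248,.018),("cup",244,241,.06),("ram",390,248,.035),("glass",324,140,.11),("glassb",324,158,0.)]:
    print(n,p2w(c,u,v,z).round(4))
go(.42,.05,.30,np.pi)
E
```

```text
cruet [ 0.4421 -0.2979  0.09  ]
pan [ 0.6106 -0.1779  0.06  ]
pot [0.4392 0.3173 0.085 ]
jar [0.6146 0.1776 0.07  ]
small [ 0.4452 -0.0026  0.072 ]
oblong [ 0.4426 -0.0012  0.018 ]
cup [0.4453 0.1467 0.06  ]
ram [ 0.45   -0.1484  0.035 ]
glass [ 6.478e-01 -6.000e-04  1.100e-01]
glassb [ 0.6443 -0.0034  0.    ]
offset [-9.303 -9.347 -1.721] roll -4.317
```

```bash
python3 -m jog '{"offset":[[-1,-1,0],[-1.7,-1.7,-0.2],[-2.4,-2.4,-0.5],[-3.1,-3.1,-0.8],[-3.8,-3.8,-1.1],[-4.5,-4.5,-1.4],[-5.2,-5.2,-1.7],[-5.9,-5.9,-1.72]],"roll":[-1,-2,-3,-4.32,-4.32,-4.32,-4.32,-4.32],"grip":[100,100,100,100,100,100,100,100]}'
python3 -c "
from h import *
go(.40,0.02,.30,np.pi);st()"
```

```text
time: 0.87
eef_pos: [0.3394, 0.2385, 0.3006]
tcp_rot: [3.141, 0.002, -3.141]
force: [1.5, 0.1, 0.6]
gripper_width: 0.0853
offset [-1.51  -5.464  0.012] roll 0.009
0.87 [0.3394 0.2385 0.3006] [ 3.1407e+00  2.0000e-03 -3.1408e+00] [1.5 0.1 0.6] 0.0853 [ 0.43 -0.21  1.65  0.    1.7  -1.15]
```

```bash
python3 -m jog '{"offset":[[-0.8,0.3,0.3],[-1,0.3,0.5],[-1,0.3,0.5],[-1,0.3,0.5]],"roll":[0,0,0,0],"grip":[100,100,100,100]}'
python3 -c "
from h import *
shot('wrist','w1.png');st();go(.39,-0.22,.28,np.pi)"
```

```text
time: 1.2
eef_pos: [0.3788, 0.2518, 0.2784]
tcp_rot: [-3.141, -0.002, 3.141]
force: [0.2, 0.6, 0.0]
gripper_width: 0.0851
1.25 [0.3785 0.2522 0.279 ] [-3.1413e+00 -7.0000e-04 -3.1410e+00] [-0.5 -0.5  0. ] 0.0856 [ 0.42 -0.11  1.61  0.    1.65 -1.15]
offset [ -0.28  -11.805  -0.023] roll 0.007
```

View pics/w1.png

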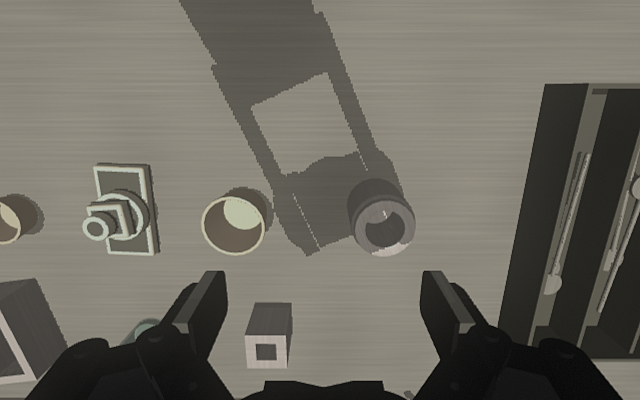

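The wrist view shows the jar rim at (268,350), the pot rim at (384,222), the cup at (233,224) and the stack at (105,222). I'll zoom in on these.

```bash
python3 -c "
import cv2,numpy as np
i=cv2.imread('pics/w1.png')
a=i[160:280,330:450];b=i[290:390,220:320]
a=cv2.resize(a,(400,400),interpolation=0);b=cv2.resize(b,(400,400),interpolation=0)
o=np.hstack([a,b]);o=cv2.convertScaleAbs(o,alpha=1.5,beta=0);cv2.imwrite('pics/z1.png',o)"
```

```text
(no output)
```

View pics/z1.png

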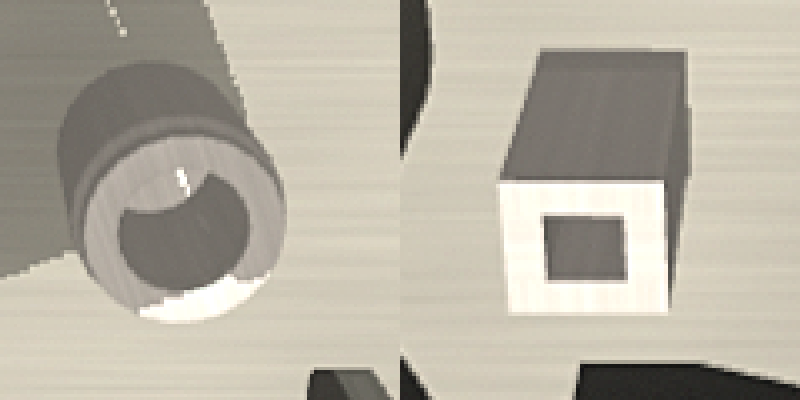

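```bash
python3 -m jog '{"offset":[[-0.2,-1,0],[-0.28,-2,0],[-0.28,-3,0],[-0.28,-4,0],[-0.28,-5,0],[-0.28,-6,0],[-0.28,-7,0],[-0.28,-8,0]],"roll":[0,0,0,0,0,0,0,0],"grip":[100,100,100,100,100,100,100,100]}'
python3 -m jog '{"offset":[[0,-1,0],[0,-2,0],[0,-3,0],[0,-4,0],[0,-5,0],[0,-5,0],[0,-5,0]],"roll":[0,0,0,0,0,0,0],"grip":[50,50,50,50,50,50,50]}'
cat > m1.py <<'E'
from h import *
c=dict(fovy=61.0003,cx=323.2653,cy=204.0378)
T=np.eye(4);T[:3,:3]=Rn.from_euler('xyz',[-3.1413,-.0007,-3.141]).as_matrix();T[:3,3]=[.3785,.2522,.279]
E
python3 -c "
from h import *
shot('wrist','w2.png');st()
T=np.eye(4);T[:3,:3]=Rn.from_euler('xyz',[3.1414,0,-3.1413]).as_matrix();T[:3,3]=[.3785,.2522,.2787]
c=viewer.camera('wrist');c['pose']=T@c['T_tool_cam']
q=[p2w(c,u,v,.07) for u,v in [(245,335),(286.2,335.2),(287.2,368.5),(247.2,368.6)]]
for p in q: print(p.round(4))
print('jar',np.mean(q,0).round(4))
print('pot',p2w(c,385.5,229,.085).round(4),p2w(c,355.2,229,.085)-p2w(c,415.8,229,.085),p2w(c,385.5,200.8,.085)-p2w(c,385.5,257.2,.085))
"
```

```text
time: 1.92
eef_pos: [0.3895, -0.0688, 0.2798]
tcp_rot: [-3.141, 0.002, -3.14]
force: [0.9, 0.4, -0.2]
gripper_width: 0.0855
time: 2.5
eef_pos: [0.3902, -0.2685, 0.279]
tcp_rot: [3.141, -0.001, 3.14]
force: [-0.3, 1.1, -0.6]
gripper_width: 0.0425
2.55 [ 0.3904 -0.2674  0.2792] [ 3.1413e+00 -1.0000e-04 -3.1416e+00] [ 1.3 -0.2 -0.6] 0.0425 [-0.76 -0.08  1.58  0.    1.64 -2.33]
[0.5863 0.1547 0.07  ]
[0.5865 0.2064 0.07  ]
[0.6394 0.2059 0.07  ]
[0.6396 0.1537 0.07  ]
jar [0.613  0.1802 0.07  ]
pot [0.4356 0.3195 0.085 ] [ 8.63072659e-05 -6.49007437e-02  0.00000000e+00] [-0.06547162 -0.00392032  0.        ]
```

View pics/w2.png

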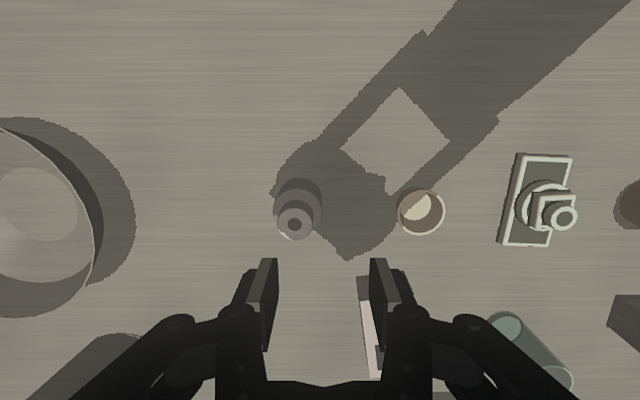

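The view shows the cruet rim at (295,224), the ramekin at (421,212) and the stack at (540,205). Next I'll move over the stack.

```bash
python3 -m jog '{"offset":[[0,1,0],[0,2,0],[0,3,0],[0,4,0],[0,5,0.5],[0,6,1],[-0.2,6.7,1.5],[-0.2,6.7,1.5]],"roll":[0,0,0,0,0,0,0,0],"grip":[55,55,55,55,55,55,55,55]}'
python3 -m jog '{"offset":[[0,0,0.2],[0,0,0.3],[0,0,0.3],[0,0,0.3]],"roll":[0,0,0,0],"grip":[55,55,55,55]}'
python3 -c "
from h import *
c=shot('wrist','w3.png');st()
i=cv2.convertScaleAbs(cv2.resize(c['color'][130:330,220:440],(770,700)[0:2],interpolation=0),alpha=1.3)
cv2.imwrite('pics/z3.png',cv2.resize(i,(660,600)))
i=cv2.imread('pics/w2.png')[180:260,255:335];i=cv2.resize(i,(480,480),interpolation=0);cv2.imwrite('pics/z2.png',cv2.convertScaleAbs(i,alpha=2))
"
```

```text
time: 3.27
eef_pos: [0.3967, 0.0065, 0.2161]
tcp_rot: [3.14, -0.002, -3.134]
force: [-0.4, -1.2, -0.4]
gripper_width: 0.0469
time: 3.6
eef_pos: [0.3983, -0.0006, 0.2072]
tcp_rot: [-3.141, 0.0, 3.141]
force: [0.7, 0.7, -0.1]
gripper_width: 0.0473
3.65 [ 0.3985 -0.0007  0.2074] [-3.1413e+00  6.0000e-04  3.1403e+00] [-1.1  1.3  0.4] 0.0468 [-0.2  -0.22  1.84 -0.    1.52 -1.77]
```

View pics/w3.png

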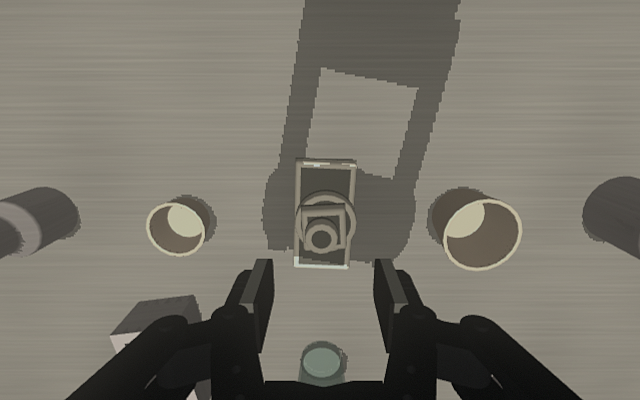

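View pics/z3.png

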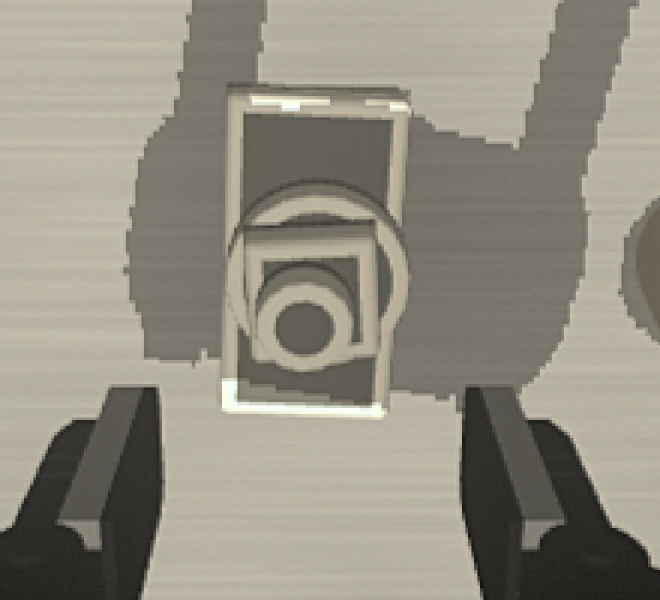

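View pics/z2.png

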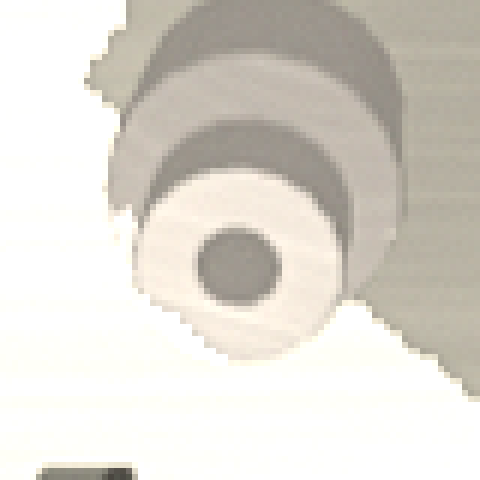

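```bash
python3 -c "
from h import *
def C(p,r):
    c=viewer.camera('wrist');T=np.eye(4);T[:3,:3]=Rn.from_euler('xyz',r).as_matrix();T[:3,3]=p;c['pose']=T@c['T_tool_cam'];return c
c=C([.3904,-.2682,.2792],[3.1415,0,-3.1416])
print('cruet',p2w(c,294.8,224.1,.09),p2w(c,255+134/6,224.1,.09)-p2w(c,255+345/6,224.1,.09))
c=C([.3984,-.0007,.2073],[-3.1413,.0003,3.1410])
print('small',p2w(c,321.6,239,.072))
f=lambda x,y,z:p2w(c,220+x/3,130+y/3,z)
q=[f(244,228,.054),f(376,222,.054),f(377,352,.054),f(253,360,.054)];print('sq',np.round(q,4),np.mean(q,0))
q=[f(228,88,.018),f(410,92,.018),f(386,416,.018),f(222,412,.018)];print('ob',np.round(q,4),np.mean(q,0))
p=p2w(c,321.6,239,.072);go(p[0],p[1],.060,np.pi)
"
```

```text
cruet [ 0.44013735 -0.29754585  0.09      ] [ 3.91777486e-05 -3.69890527e-02  0.00000000e+00]
small [ 0.44060676 -0.00163362  0.072     ]
sq [[ 0.4156 -0.0204  0.054 ]
 [ 0.4137  0.0201  0.054 ]
 [ 0.4576  0.0214  0.054 ]
 [ 0.4605 -0.0184  0.054 ]] [0.43683464 0.00067278 0.054     ]
ob [[ 0.3793 -0.0271  0.018 ]
 [ 0.3807  0.0328  0.018 ]
 [ 0.5011  0.0278  0.018 ]
 [ 0.4995 -0.0324  0.018 ]] [4.40156733e-01 2.56750709e-04 1.80000000e-02]
offset [-1.05  -0.023  3.685] roll -0.014
```

```bash
python3 -m jog '{"offset":[[-0.7,0,0.6],[-1.05,0,1.4],[-1.05,0,2.2],[-1.05,0,2.9],[-1.05,0,3.4],[-1.05,0,3.68],[-1.05,0,3.68],[-1.05,0,3.68]],"roll":[0,0,0,0,0,0,0,0],"grip":[55,55,55,55,55,55,55,55]}' 40
python3 -c "
from h import *
c=shot('wrist','w4.png');st()"
```

```text
time: 4.42
eef_pos: [0.4404, -0.0004, 0.0599]
tcp_rot: [3.142, -0.001, 3.141]
force: [0.2, -0.4, -0.3]
gripper_width: 0.0466
4.47 [ 4.409e-01 -3.000e-04  6.060e-02] [-3.1413e+00  8.0000e-04  3.1412e+00] [0.9 0.2 0.7] 0.0471 [-0.18 -0.    1.96 -0.    1.18 -1.75]
```

View pics/w4.png

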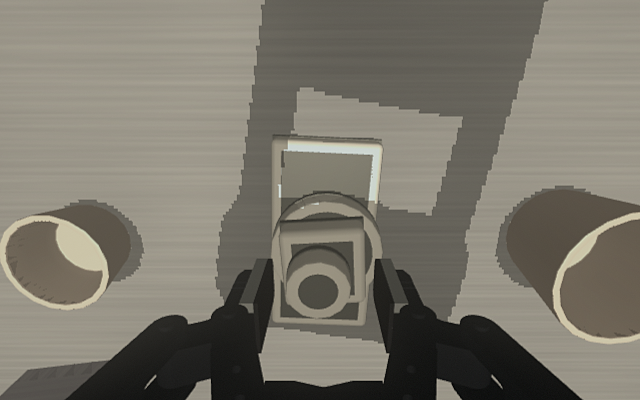

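```bash
python3 -c "
from h import *
c=shot('wrist')
print(p2w(c,318.5,292,.072)); s=status.get_state();print(w2p(c,s['eef_pos']))
i=c['color'][230:360,250:400];cv2.imwrite('pics/z4.png',cv2.convertScaleAbs(cv2.resize(i,(600,520),interpolation=0),alpha=1.4))"
```

```text
[ 0.4416328  -0.00171337  0.072     ]
[321.79349348 277.68236417]
```

View pics/z4.png

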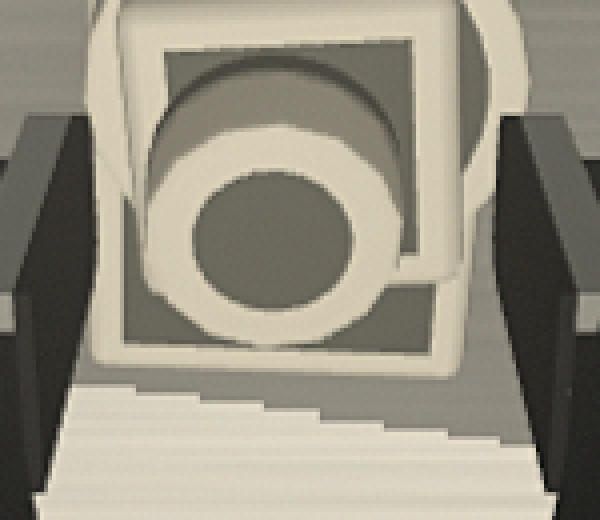

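```bash
python3 -m jog '{"offset":[[0,-0.04,0],[0,-0.04,0],[0,-0.04,0],[0,-0.04,0],[0,-0.04,0],[0,-0.04,0],[0,-0.04,0],[0,-0.04,0]],"roll":[0,0,0,0,0,0,0,0],"grip":[20,20,20,20,20,20,20,20]}' 40
python3 -m jog '{"offset":[[0,0,-0.5],[0,0,-1.2],[0,0,-2],[0,0,-2.5],[0,0,-2.5],[0,0,-2.5]],"roll":[0,0,0,0,0,0],"grip":[20,20,20,20,20,20]}' 40
python3 -c "
from h import *
c=shot('wrist','w5.png');st();s=status.get_state()
i=c['color'][140:360,220:420];cv2.imwrite('pics/z5.png',cv2.convertScaleAbs(cv2.resize(i,(545,600),interpolation=0),alpha=1.4))"
```

```text
time: 5.18
eef_pos: [0.441, -0.0019, 0.0609]
tcp_rot: [-3.141, 0.002, -3.141]
force: [-2.2, -0.7, 9.1]
gripper_width: 0.0279
time: 5.68
eef_pos: [0.4409, -0.0017, 0.161]
tcp_rot: [-3.141, 0.003, -3.141]
force: [-0.3, -0.4, -0.8]
gripper_width: 0.028
5.73 [ 0.4404 -0.0016  0.1598] [-3.1414e+00  7.0000e-04 -3.1414e+00] [ 0.9  0.5 -0.6] 0.0279 [-0.18 -0.1   1.84 -0.    1.4  -1.75]
```

View pics/z5.png

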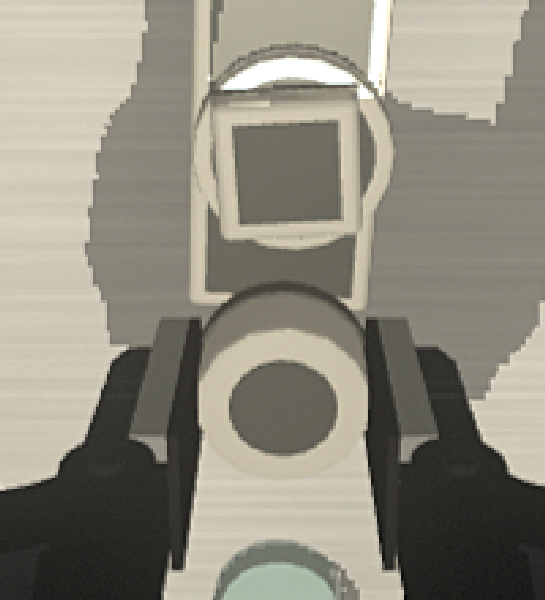

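```bash
python3 -c "
from h import *
c=shot('wrist');st()
f=lambda x,y,z:p2w(c,220+x/2.725,140+y/2.727,z)
print('lid',f(283.5,403,.171), f(199,403,.171)-f(368,403,.171),f(283,328,.171)-f(283,478,.171))
q=[f(215,103,.054),f(357,92,.054),f(362,230,.054),f(225,240,.054)];print('sq',np.round(q,4),np.mean(q,0))
q=[f(234,126,.054),f(338,120,.054),f(343,219,.054),f(238,227,.054)];print('sq',np.round(q,4),np.mean(q,0))
print('round',f(293,150,.036))
go(.4401,-.2975,.16,np.pi)
"
```

```text
5.78 [ 0.4401 -0.0015  0.1591] [ 3.1416e+00 -6.0000e-04 -3.1414e+00] [ 0.4  0.4 -0. ] 0.0282 [-0.18 -0.1   1.84 -0.    1.4  -1.75]
lid [ 0.43911015 -0.00051546  0.171     ] [ 4.48404415e-05 -2.75638337e-02  0.00000000e+00] [-2.82094636e-02 -4.05226365e-05  0.00000000e+00]
sq [[ 0.4187 -0.0193  0.054 ]
 [ 0.4156  0.0197  0.054 ]
 [ 0.4564  0.0223  0.054 ]
 [ 0.4596 -0.0173  0.054 ]] [0.43758997 0.00134853 0.054     ]
sq [[ 0.4253 -0.0142  0.054 ]
 [ 0.4236  0.0147  0.054 ]
 [ 0.453   0.0167  0.054 ]
 [ 0.4555 -0.0135  0.054 ]] [0.4393574  0.00093537 0.054     ]
round [0.43786597 0.00247301 0.036     ]
offset [ 0.    -7.399 -0.022] roll 0.002
```

```bash
python3 -m jog '{"offset":[[0,-1,0],[0,-2,0],[0,-3,0],[0,-4,0],[0,-5,0],[0,-6,0],[-0.02,-7,0],[-0.02,-7.4,0]],"roll":[0,0,0,0,0,0,0,0],"grip":[20,20,20,20,20,20,20,20]}'
python3 -m jog '{"offset":[[0,0,0.3],[0,0,0.6],[0,0,0.8],[0,0,0.8],[0,0,0.8]],"roll":[0,0,0,0,0],"grip":[20,20,20,20,20]}'
python3 -c "
from h import *
c=shot('wrist','w6.png');st();s=status.get_state()
i=c['color'][190:360,220:420];cv2.imwrite('pics/z6.png',cv2.convertScaleAbs(cv2.resize(i,(600,510),interpolation=0),alpha=1.4))"
```

```text
time: 6.45
eef_pos: [0.4403, -0.3015, 0.1582]
tcp_rot: [3.141, -0.002, 3.139]
force: [0.4, 0.1, -0.9]
gripper_width: 0.0278
time: 6.87
eef_pos: [0.4412, -0.2964, 0.1271]
tcp_rot: [3.141, -0.001, -3.14]
force: [-0.3, 0.1, -0.5]
gripper_width: 0.0276
6.92 [ 0.4414 -0.2967  0.1278] [ 3.1416e+00 -1.0000e-04 -3.1402e+00] [-0.4  0.   0.4] 0.0282 [-0.74  0.12  1.69 -0.    1.34 -2.31]
```

View pics/z6.png

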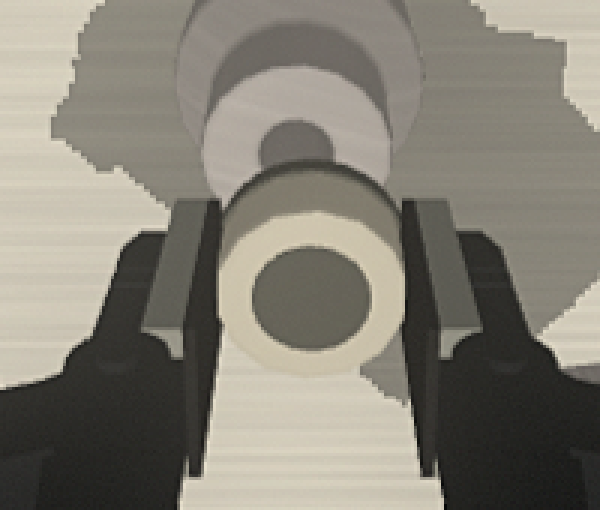

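```bash
python3 -c "
from h import *
c=shot('wrist')
f=lambda x,y,z:p2w(c,220+x/3,190+y/3,z)
zt=status.get_state()['eef_pos'][2]+.011
print('lid',f(312.5,290,zt),f(312,299,zt))
print('mouth',f(296,157,.09),'L',f(202,160,.09),'R',f(392,160,.09),'top',f(297,66,.09))
"
```

```text
lid [ 0.43949693 -0.29560527  0.13919428] [ 0.44103282 -0.29567491  0.13919428]
mouth [ 0.44103376 -0.29872373  0.09      ] L [ 0.44171933 -0.31698299  0.09      ] R [ 0.44162655 -0.28008244  0.09      ] top [ 0.42224209 -0.29849296  0.09      ]
```

```bash
python3 -m jog '{"offset":[[-0.02,-0.07,0.2],[-0.02,-0.07,0.45],[-0.02,-0.07,0.65],[-0.02,-0.07,0.72],[-0.02,-0.07,0.76],[-0.02,-0.07,0.76]],"roll":[0,0,0,0,0,0],"grip":[20,20,20,20,20,20]}'
python3 -m jog '{"offset":[[0,0,0.02],[0,0,0.04],[0,0,0.04]],"roll":[0,0,0],"grip":[20,20,20]}'
```

```text
time: 7.47
eef_pos: [0.442, -0.3003, 0.0971]
tcp_rot: [3.141, -0.0, -3.141]
force: [0.5, 0.2, -0.7]
gripper_width: 0.0279
time: 7.72
eef_pos: [0.4424, -0.3006, 0.0969]
tcp_rot: [-3.14, 0.001, -3.141]
force: [-3.6, 3.4, 18.3]
gripper_width: 0.0278
```

```bash
python3 -m jog '{"offset":[[0,0,-0.02],[0,0,-0.02],[0,0,-0.02],[0,0,-0.03],[0,0,-0.7],[0,0,-1.5],[0,0,-1.5],[0,0,-1.5]],"roll":[0,0,0,0,0,0,0,0],"grip":[35,50,55,55,55,55,55,55]}'
python3 -c "
from h import *
c=shot('wrist','w7.png');st();s=status.get_state()
i=c['color'][160:330,220:420];cv2.imwrite('pics/z7.png',cv2.convertScaleAbs(cv2.resize(i,(600,510),interpolation=0),alpha=1.4))"
```

```text
time: 8.38
eef_pos: [0.4426, -0.3009, 0.1572]
tcp_rot: [-3.139, 0.002, -3.141]
force: [-0.0, 0.2, -1.0]
gripper_width: 0.0471
8.43 [ 0.4421 -0.3004  0.1558] [-3.1410e+00  5.0000e-04 -3.1414e+00] [-0.1 -0.7 -0.3] 0.0472 [-0.74  0.1   1.64 -0.    1.39 -2.31]
```

View pics/z7.png

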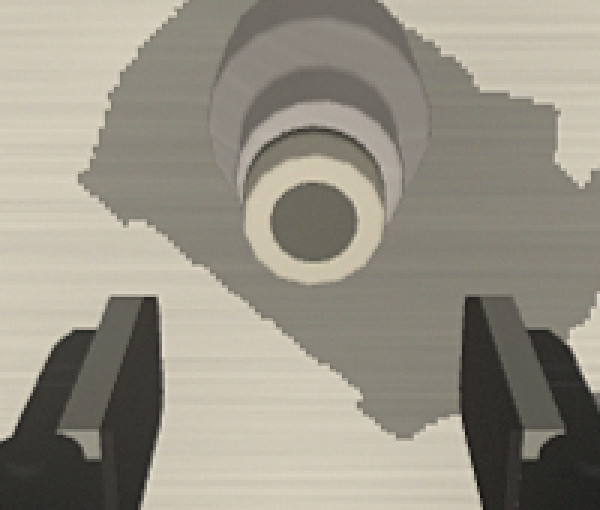

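```bash
python3 -c "
from h import *
c=shot('wrist');st()
f=lambda x,y,z:p2w(c,220+x/3,160+y/3,z)
print('lid',f(314,219,.108),f(313.5,221.5,.108),f(243,219,.108)-f(385,219,.108))
print('rim L',f(238,185,.09),'R',f(405,185,.09),'top',f(322,99.5,.09))
"
```

```text
8.48 [ 0.4418 -0.3002  0.1551] [ 3.1413e+00 -5.0000e-04 -3.1414e+00] [-0.4 -0.3 -0.2] 0.0469 [-0.74  0.1   1.64 -0.    1.39 -2.31]
lid [ 0.44019675 -0.2989239   0.108     ] [ 0.44074884 -0.29902418  0.108     ] [ 4.42064109e-05 -2.87997747e-02  0.00000000e+00]
rim L [ 0.4399826  -0.31556294  0.09      ] R [ 0.43992848 -0.27891191  0.09      ] top [ 0.42035111 -0.29721806  0.09      ]
```

```bash
python3 -c "
import cv2
i=cv2.imread('pics/w7.png')[185:260,290:365];cv2.imwrite('pics/z7b.png',cv2.convertScaleAbs(cv2.resize(i,(600,600),interpolation=0),alpha=1.4))"
```

```text
(no output)
```

View pics/z7b.png

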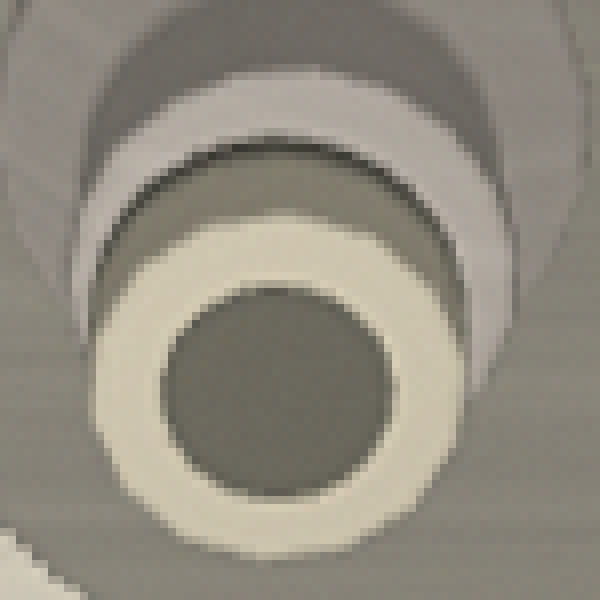

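```bash
python3 -c "
from h import *
c=shot('wrist');st()
f=lambda x,y,z:p2w(c,290+x/8-.5,185+y/8-.5,z).round(4)
print('rim top',f(294,68,.09),'L',f(70,270,.09),'R',f(518,270,.09))
print('lid bottom edge top',f(280,136,.09),f(92,300,.09),f(467,300,.09))
print('lid top: T',f(279,214,.108),'B',f(279,560,.108),'L',f(90,385,.108),'R',f(468,385,.108), 'panel',f(279,287,.108),f(279,498,.108),f(161,390,.108),f(396,390,.108))
"
```

```text
8.53 [ 0.4417 -0.3001  0.1547] [ 3.1407e+00 -1.1000e-03 -3.1414e+00] [-0.6  0.3  0.2] 0.047 [-0.74  0.1   1.65 -0.    1.39 -2.31]
rim top [ 0.4197 -0.2976  0.09  ] L [ 0.4369 -0.3159  0.09  ] R [ 0.4369 -0.2793  0.09  ]
lid bottom edge top [ 0.4254 -0.2987  0.09  ] [ 0.4396 -0.3141  0.09  ] [ 0.4395 -0.2834  0.09  ]
lid top: T [ 0.4255 -0.2988  0.108 ] B [ 0.454  -0.2988  0.108 ] L [ 0.4393 -0.3131  0.108 ] R [ 0.4393 -0.2845  0.108 ] panel [ 0.4313 -0.2988  0.108 ] [ 0.4487 -0.2988  0.108 ] [ 0.4397 -0.3078  0.108 ] [ 0.4397 -0.29    0.108 ]
```

The lid sits about 1.5 mm too far in +x and 1.2 mm too far in -y. I'll regrip it and nudge it over.

```bash
python3 -m jog '{"offset":[[0,0,0.7],[0,0,1.3],[0,0,1.48],[0,0,1.48],[0,0,1.48],[0,0,1.48],[0,0,1.48],[0,0,1.48]],"roll":[0,0,0,0,0,0,0,0],"grip":[55,55,55,45,20,20,20,20]}' 30
python3 -m jog '{"offset":[[0,0,-0.08],[0.04,0.03,-0.08],[0.04,0.03,-0.08],[0.04,0.03,0],[0.04,0.03,0.02],[0.04,0.03,0.02]],"roll":[0,0,0,0,0,0],"grip":[20,20,20,20,20,20]}'
python3 -m jog '{"offset":[[0,0,-0.02],[0,0,-0.02],[0,0,-0.02],[0,0,-0.03],[0,0,-0.7],[0,0,-1.5],[0,0,-1.5],[0,0,-1.5]],"roll":[0,0,0,0,0,0,0,0],"grip":[35,50,55,55,55,55,55,55]}'
python3 -c "
from h import *
c=shot('wrist','w8.png');st();s=status.get_state()
i=c['color'][185:260,290:365];cv2.imwrite('pics/z8.png',cv2.convertScaleAbs(cv2.resize(i,(600,600),interpolation=0),alpha=1.4))"
```

```text
time: 9.2
eef_pos: [0.4423, -0.3006, 0.0975]
tcp_rot: [-3.141, 0.001, -3.141]
force: [0.3, -0.5, -0.5]
gripper_width: 0.0286
time: 9.7
eef_pos: [0.4407, -0.2993, 0.0964]
tcp_rot: [-3.141, 0.001, -3.141]
force: [-3.0, 2.1, 13.8]
gripper_width: 0.0285
time: 10.37
eef_pos: [0.441, -0.2997, 0.1572]
tcp_rot: [-3.139, 0.002, -3.141]
force: [0.3, 0.1, -0.9]
gripper_width: 0.0469
10.42 [ 0.4405 -0.2992  0.1558] [-3.1410e+00  5.0000e-04 -3.1414e+00] [-0.7  0.1  0.2] 0.0469 [-0.74  0.1   1.65 -0.    1.39 -2.31]
```

View pics/z8.png

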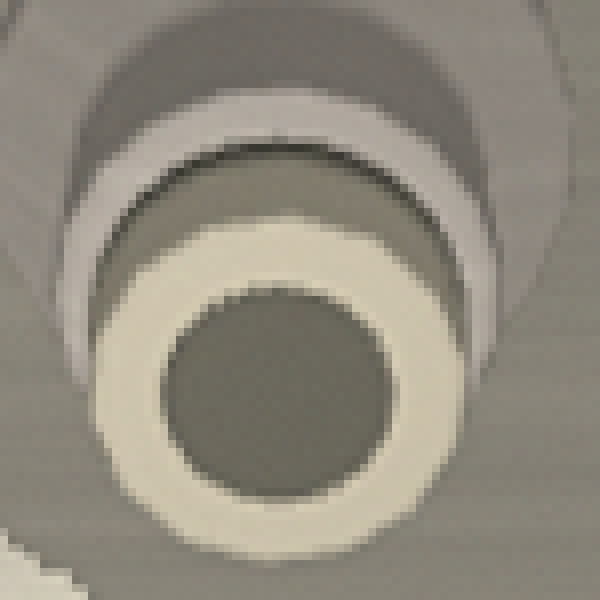

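The cruet lid is now concentric to about 0.3 mm: rim 54–498 and lid 90–468 in the zoomed picture, with an even gap. Next is the square lid.

```bash
python3 -m jog '{"offset":[[0,1,0],[0,2,0],[0,3,0],[0,4,0],[0,5,0],[0,6,0],[0,7,0.1],[0.05,7.47,0.3]],"roll":[0,0,0,0,0,-0.2,-0.4,-0.5],"grip":[75,75,75,75,75,75,75,75]}' 40
python3 -m jog '{"offset":[[0,0,0.3],[0,0,0.3],[0,0,0.3],[0,0,0.3]],"roll":[0,0,0,0],"grip":[75,75,75,75]}'
python3 -c "
from h import *
c=shot('wrist','w9.png');st();s=status.get_state()
i=c['color'][170:320,250:400];cv2.imwrite('pics/z9.png',cv2.convertScaleAbs(cv2.resize(i,(600,600),interpolation=0),alpha=1.4))"
```

```text
time: 11.08
eef_pos: [0.4378, 0.0031, 0.1433]
tcp_rot: [3.141, 0.0, -3.095]
force: [1.1, -1.6, -0.1]
gripper_width: 0.064
time: 11.42
eef_pos: [0.4384, -0.0009, 0.1317]
tcp_rot: [-3.142, -0.001, -3.099]
force: [0.6, -0.0, -0.1]
gripper_width: 0.0641
11.47 [ 0.4385 -0.001   0.1319] [-3.1414e+00 -1.0000e-04 -3.0989e+00] [ 0.3 -0.1 -0.3] 0.0639 [-0.18 -0.08  1.88 -0.    1.34 -1.79]
```

View pics/z9.png

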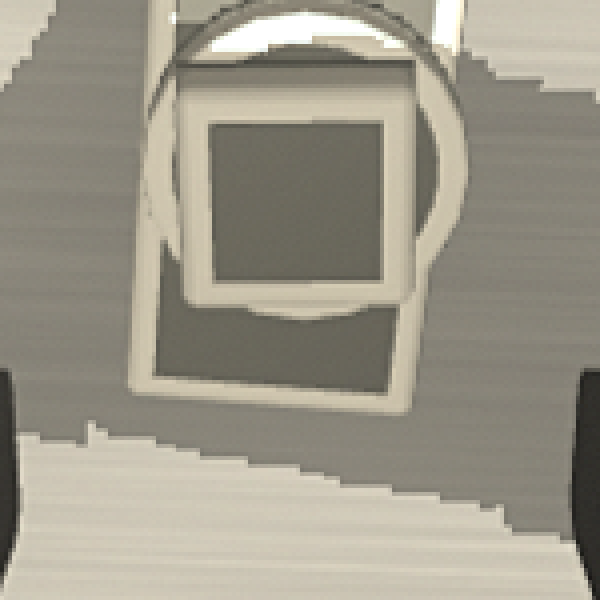

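```bash
python3 -c "
from h import *
c=shot('wrist');st()
f=lambda x,y,z:p2w(c,250+x/4-.5,170+y/4-.5,z)
q=[f(209,123,.054),f(383,122,.054),f(384,283,.054),f(213,284,.054)];m=np.mean(q,0);print(np.round(q,4),m)
go(m[0],m[1]-.0013,.043,-3.0989)
"
```

```text
11.52 [ 0.4386 -0.001   0.132 ] [-3.1414e+00  2.0000e-04 -3.0989e+00] [-0.1 -0.2 -0.7] 0.0641 [-0.18 -0.08  1.88 -0.    1.34 -1.79]
[[ 0.4261 -0.0155  0.054 ]
 [ 0.4246  0.0141  0.054 ]
 [ 0.4546  0.0162  0.054 ]
 [ 0.4561 -0.0141  0.054 ]] [4.40377106e-01 2.09170398e-04 5.40000000e-02]
offset [-0.044 -0.003  2.225] roll -0.0
```

```bash
python3 -m jog '{"offset":[[-0.04,0,0.6],[-0.04,0,1.2],[-0.04,0,1.8],[-0.04,0,2.22],[-0.04,0,2.22],[-0.04,0,2.22],[-0.04,0,2.22]],"roll":[0,0,0,0,0,0,0],"grip":[75,75,75,75,75,65,60]}' 40
python3 -m jog '{"offset":[[0,0,0],[0,0,0],[0,0,0],[0,0,0],[0,0,0]],"roll":[0,0,0,0,0],"grip":[55,40,35,35,35]}'
python3 -m jog '{"offset":[[0,0,-0.3],[0,0,-1],[0,0,-1.8],[0,0,-2.4],[0,0,-2.4],[0,0,-2.4]],"roll":[0,0,0,0,0,0],"grip":[35,35,35,35,35,35]}'
python3 -c "
from h import *
c=shot('wrist','w10.png');st();s=status.get_state()
i=c['color'][150:350,220:420];cv2.imwrite('pics/z10.png',cv2.convertScaleAbs(cv2.resize(i,(600,600),interpolation=0),alpha=1.4))"
```

```text
time: 12.1
eef_pos: [0.4407, -0.0007, 0.0441]
tcp_rot: [-3.141, 0.001, -3.098]
force: [0.2, -0.2, -0.3]
gripper_width: 0.0516
time: 12.52
eef_pos: [0.4407, -0.0005, 0.0443]
tcp_rot: [-3.141, 0.002, -3.098]
force: [-3.5, -1.3, 10.0]
gripper_width: 0.0406
time: 13.02
eef_pos: [0.4407, -0.0004, 0.1406]
tcp_rot: [-3.141, 0.003, -3.098]
force: [-0.3, 0.1, -1.2]
gripper_width: 0.0409
13.07 [ 4.401e-01 -3.000e-04  1.393e-01] [-3.1412e+00  1.3000e-03 -3.0978e+00] [-0.2  0.5 -0.5] 0.0404 [-0.18 -0.08  1.87 -0.    1.36 -1.79]
```

View pics/z10.png

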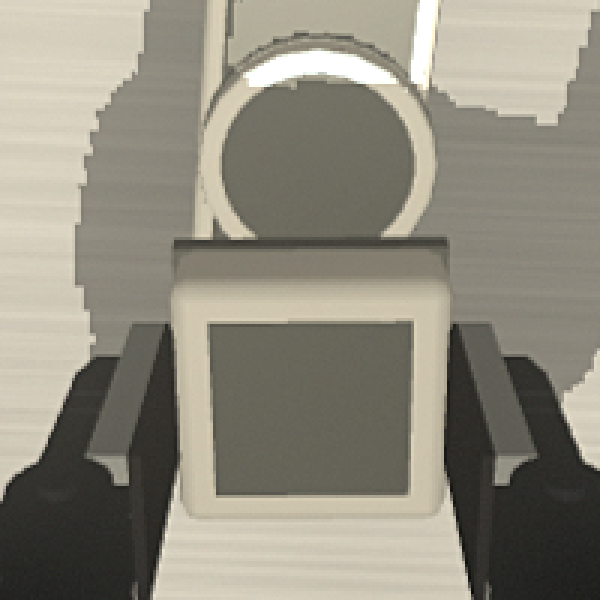

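```bash
python3 -c "
from h import *
go(.613,.1783,.125,np.pi)"
```

```text
offset [-4.513  4.272  0.362] roll 0.502
```

```bash
python3 -m jog '{"offset":[[-0.5,0.6,0],[-1.2,1.2,0],[-1.9,1.8,0],[-2.6,2.4,0],[-3.2,3,0],[-3.8,3.6,0.1],[-4.3,4.1,0.2],[-4.51,4.27,0.36]],"roll":[0,0,0.1,0.2,0.3,0.4,0.5,0.5],"grip":[35,35,35,35,35,35,35,35]}'
python3 -m jog '{"offset":[[0,0,0],[0,0,0],[0,0,0],[0,0,0]],"roll":[0,0,0,0],"grip":[35,35,35,35]}'
python3 -c "
from h import *
c=shot('wrist','w11.png');st();s=status.get_state()
i=c['color'][150:350,220:420];cv2.imwrite('pics/z11.png',cv2.convertScaleAbs(cv2.resize(i,(600,600),interpolation=0),alpha=1.4))"
```

```text
time: 13.73
eef_pos: [0.6139, 0.1809, 0.1227]
tcp_rot: [3.141, -0.001, -3.14]
force: [1.3, 0.6, -0.9]
gripper_width: 0.0406
time: 14.07
eef_pos: [0.6122, 0.1774, 0.1247]
tcp_rot: [-3.141, -0.0, 3.141]
force: [-0.2, -0.7, -1.4]
gripper_width: 0.0407
14.12 [0.6124 0.1775 0.1249] [-3.1415e+00  5.0000e-04  3.1410e+00] [-0.7 -0.2 -0.4] 0.0406 [ 0.16  0.33  1.43 -0.    1.38 -1.41]
```

View pics/z11.png

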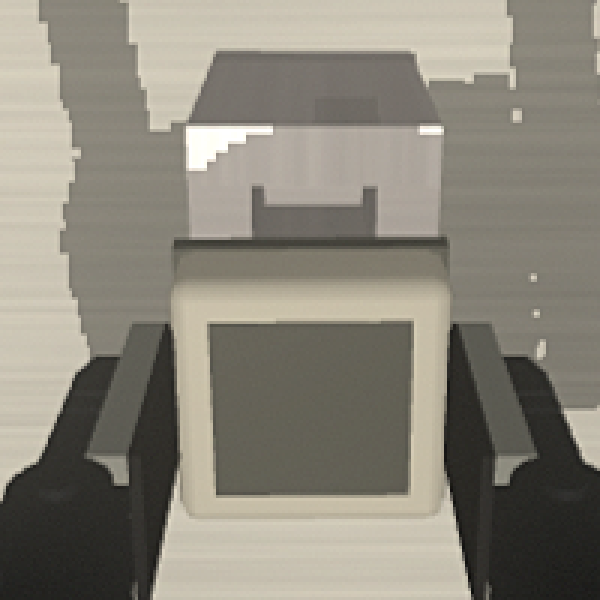

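```bash
python3 -c "
from h import *
c=shot('wrist');s=st()
f=lambda x,y,z:p2w(c,220+x/3-.5,150+y/3-.5,z).round(4)
print(f(186,124,.07),f(443,124,.07)); zt=status.get_state()['eef_pos'][2]
print('mouth L',f(253,186,.07),f(376,186,.07))
print('lid bot',f(173,239,zt-.008),f(448,239,zt-.008))
q=[f(208,323,zt+.0097),f(413,321,zt+.0097),f(409,494,zt+.0097),f(217,496,zt+.0097)];print(q,np.mean(q,0))
"
```

```text
14.17 [0.6125 0.1775 0.125 ] [-3.1415e+00  7.0000e-04  3.1410e+00] [ 0.5 -0.5 -0.5] 0.0409 [ 0.16  0.33  1.43 -0.    1.38 -1.41]
[0.5859 0.1529 0.07  ] [0.5859 0.2047 0.07  ]
mouth L [0.5992 0.1661 0.07  ] [0.5992 0.1914 0.07  ]
lid bot [0.591  0.1561 0.117 ] [0.591 0.2   0.117]
[array([0.5967, 0.1632, 0.1347]), array([0.5964, 0.1929, 0.1347]), array([0.6261, 0.1933, 0.1347]), array([0.6265, 0.1636, 0.1347])] [0.611425 0.17825  0.1347  ]
```

```bash
python3 -m jog '{"offset":[[-0.01,0.01,0.3],[-0.01,0.01,0.7],[-0.01,0.01,1],[-0.01,0.01,1.1],[-0.01,0.01,1.15],[-0.01,0.01,1.15]],"roll":[0,0,0,0,0,0],"grip":[35,35,35,35,35,35]}'
python3 -m jog '{"offset":[[0,0,0.02],[0,0,0.04],[0,0,0.04]],"roll":[0,0,0],"grip":[35,35,35]}'
```

```text
time: 14.67
eef_pos: [0.6131, 0.1786, 0.0786]
tcp_rot: [-3.141, 0.0, -3.141]
force: [1.2, -0.7, -0.7]
gripper_width: 0.0407
time: 14.92
eef_pos: [0.6134, 0.1786, 0.0784]
tcp_rot: [-3.142, 0.002, -3.141]
force: [-6.3, -1.5, 17.9]
gripper_width: 0.0407
```

```bash
python3 -m jog '{"offset":[[0,0,-0.02],[0,0,-0.02],[0,0,-0.02],[0,0,-0.03],[0,0,-0.7],[0,0,-1.5],[0,0,-1.5],[0,0,-1.5]],"roll":[0,0,0,0,0,0,0,0],"grip":[50,60,70,75,75,75,75,75]}'
python3 -c "
from h import *
c=shot('wrist','w12.png');st();s=status.get_state()
i=c['color'][160:280,264:384];cv2.imwrite('pics/z12.png',cv2.convertScaleAbs(cv2.resize(i,(600,600),interpolation=0),alpha=1.4))"
```

```text
time: 15.58
eef_pos: [0.6139, 0.1788, 0.1386]
tcp_rot: [3.141, 0.003, -3.141]
force: [0.2, 0.9, 0.1]
gripper_width: 0.0642
15.63 [0.6132 0.1787 0.137 ] [ 3.1415e+00  7.0000e-04 -3.1414e+00] [-0.5  0.  -0.5] 0.064 [ 0.16  0.33  1.41 -0.    1.4  -1.41]
```

View pics/z12.png

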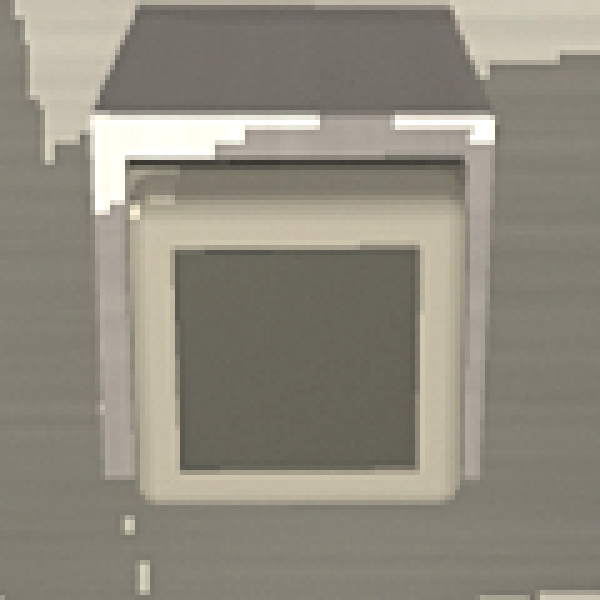

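```bash
python3 -c "
from h import *
c=shot('wrist');st()
f=lambda x,y,z:p2w(c,264+x/5-.5,160+y/5-.5,z).round(4)
print('rim',f(92,113,.07),f(494,113,.07),'lid',f(127,161,.07),f(466,161,.07))
print('lidtop',f(140,500,.088),f(456,500,.088),'panel',np.mean([f(172,248,.088),f(423,246,.088),f(418,470,.088),f(179,470,.088)],0),f(172,248,.088),f(423,246,.088))
print('rim near',f(106,478,.07),f(480,478,.07))
"
```

```text
15.68 [0.6128 0.1786 0.1361] [-3.1414e+00 -8.0000e-04 -3.1414e+00] [ 0.6  0.6 -1.3] 0.0639 [ 0.16  0.33  1.41 -0.    1.4  -1.41]
rim [0.5845 0.153  0.07  ] [0.5845 0.2042 0.07  ] lid [0.5909 0.1573 0.07  ] [0.5909 0.2008 0.07  ]
lidtop [0.63   0.1594 0.088 ] [0.63   0.1992 0.088 ] panel [0.611025 0.179275 0.088   ] [0.5964 0.1642 0.088 ] [0.5961 0.1942 0.088 ]
rim near [0.6363 0.1529 0.07  ] [0.6362 0.2042 0.07  ]
```

The square lid is on the jar, about 1.2 mm off in x, 0.5 mm off in y, and square to it, which is fine. Next is the large round lid.

```bash
python3 -c "
from h import *
go(.438,0.0,.14,np.pi)"
python3 -m jog '{"offset":[[0.5,-0.5,0],[1.1,-1.1,0],[1.7,-1.7,0],[2.4,-2.4,0],[3,-3,0],[3.6,-3.6,0],[4.1,-4.1,0],[4.36,-4.47,0]],"roll":[0,0,0,0,0,0,0,0],"grip":[100,100,100,100,100,100,100,100]}' 40
python3 -m jog '{"offset":[[0,0,0],[0,0,0],[0,0,0],[0,0,0]],"roll":[0,0,0,0],"grip":[100,100,100,100]}'
python3 -c "
from h import *
c=shot('wrist','w13.png');st();s=status.get_state()
i=c['color'][110:310,230:430];cv2.imwrite('pics/z13.png',cv2.convertScaleAbs(cv2.resize(i,(600,600),interpolation=0),alpha=1.4))"
```

```text
offset [ 4.372 -4.465 -0.092] roll 0.002
time: 16.35
eef_pos: [0.4362, -0.0012, 0.1358]
tcp_rot: [-3.142, -0.002, 3.141]
force: [-0.2, 0.2, 1.0]
gripper_width: 0.0855
time: 16.68
eef_pos: [0.439, 0.0004, 0.1364]
tcp_rot: [3.141, -0.001, -3.141]
force: [0.2, 0.3, 0.5]
gripper_width: 0.0854
16.73 [4.390e-01 4.000e-04 1.365e-01] [ 3.1415e+00 -8.0000e-04 -3.1406e+00] [ 0.4 -0.   0.6] 0.0856 [-0.17 -0.08  1.87 -0.    1.35 -1.75]
```

View pics/z13.png

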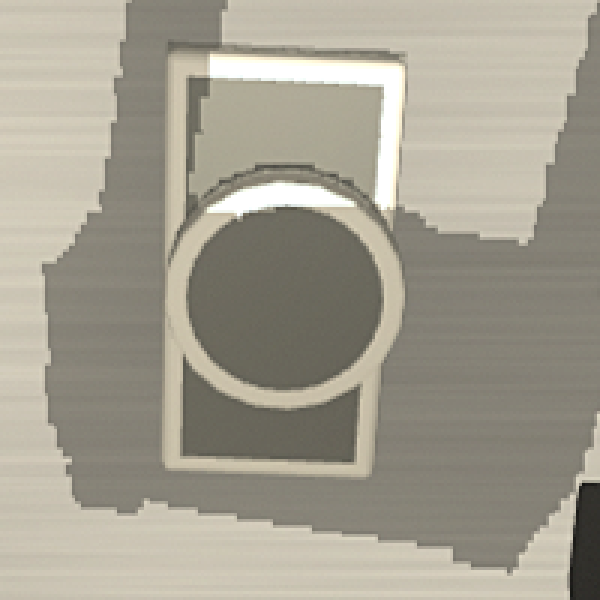

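```bash
python3 -c "
from h import *
c=shot('wrist');st()
f=lambda x,y,z:p2w(c,230+x/3-.5,110+y/3-.5,z).round(4)
print('outer',f(166,294,.036),f(404,294,.036),f(285,178,.036),f(285,409,.036))
print('panel',f(187,298,.036),f(383,298,.036),f(285,205,.036),f(285,390,.036))
go(.4385,-.0009,.0215,np.pi)
q=[f(167,50,.018),f(404,55,.018),f(371,476,.018),f(164,470,.018)];print('ob',q,np.mean(q,0))
"
```

```text
16.78 [4.390e-01 4.000e-04 1.365e-01] [ 3.1415e+00 -7.0000e-04 -3.1405e+00] [ 0.6 -0.7 -0.3] 0.0854 [-0.17 -0.08  1.87 -0.    1.35 -1.75]
outer [ 0.4391 -0.0281  0.036 ] [0.439 0.032 0.036] [0.4092 0.0019 0.036 ] [0.471  0.0021 0.036 ]
panel [ 0.4402 -0.0228  0.036 ] [0.4401 0.0267 0.036 ] [0.4159 0.0019 0.036 ] [0.4656 0.002  0.036 ]
offset [ 0.01  -0.032  2.875] roll 0.013
ob [array([ 0.3806, -0.0277,  0.018 ]), array([0.3817, 0.0317, 0.018 ]), array([0.5009, 0.027 , 0.018 ]), array([ 0.4991, -0.0327,  0.018 ])] [ 4.40575e-01 -4.25000e-04  1.80000e-02]
```

```bash
python3 -m jog '{"offset":[[-0.02,0,0.6],[-0.02,0,1.3],[-0.02,0,2],[-0.02,0,2.6],[-0.02,0,2.87],[-0.02,0,2.87],[-0.02,0,2.87]],"roll":[0,0,0,0,0,0,0],"grip":[100,100,100,100,100,95,90]}' 40
python3 -m jog '{"offset":[[0,0,0],[0,0,0],[0,0,0],[0,0,0],[0,0,0]],"roll":[0,0,0,0,0],"grip":[80,70,55,55,55]}'
python3 -m jog '{"offset":[[0,0,-0.3],[0,0,-1],[0,0,-1.8],[0,0,-2.6],[0,0,-3.2],[0,0,-3.2],[0,0,-3.2]],"roll":[0,0,0,0,0,0,0],"grip":[55,55,55,55,55,55,55]}'
python3 -c "
from h import *
c=shot('wrist','w14.png');st();s=status.get_state()
i=c['color'][150:350,220:420];cv2.imwrite('pics/z14.png',cv2.convertScaleAbs(cv2.resize(i,(600,600),interpolation=0),alpha=1.4))"
```

```text
time: 17.37
eef_pos: [0.4395, 0.0002, 0.0219]
tcp_rot: [3.141, -0.001, -3.141]
force: [0.2, 0.6, -0.0]
gripper_width: 0.0768
time: 17.78
eef_pos: [0.4403, -0.0001, 0.0236]
tcp_rot: [-3.141, 0.002, -3.141]
force: [-3.7, 1.8, 11.5]
gripper_width: 0.06
time: 18.37
eef_pos: [0.4403, -0.0002, 0.1518]
tcp_rot: [-3.141, 0.004, -3.141]
force: [-0.0, 0.0, -0.7]
gripper_width: 0.0597
18.42 [ 4.396e-01 -1.000e-04  1.504e-01] [-3.1413e+00  1.2000e-03 -3.1413e+00] [-0.3  0.  -1.9] 0.0596 [-0.18 -0.09  1.85 -0.    1.38 -1.75]
```

View pics/z14.png

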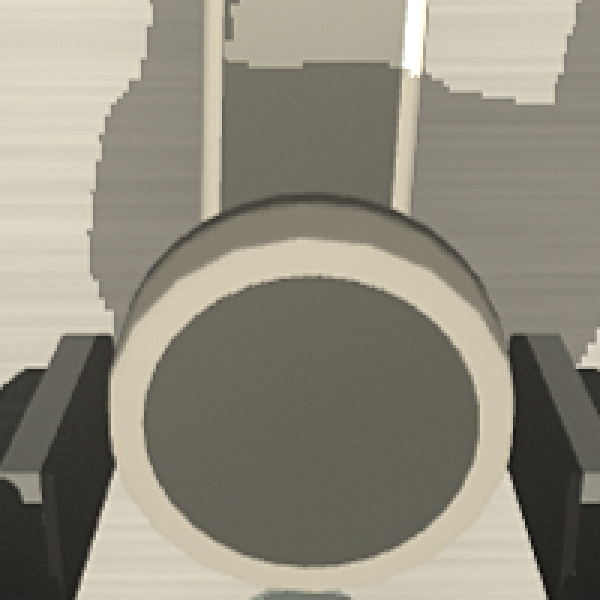

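```bash
python3 -m jog '{"offset":[[0,0.8,0],[0,1.8,0],[0,2.8,0],[0,3.8,0],[0,4.8,0],[0,5.8,0],[0.1,6.8,0],[0.1,7.6,0.1]],"roll":[0,0,0,0,0,0,0,0],"grip":[55,55,55,55,55,55,55,55]}'
python3 -m jog '{"offset":[[0,0.34,0.1],[0,0.34,0.2],[0,0.34,0.2],[0,0.34,0.2],[0,0.34,0.2]],"roll":[0,0,0,0,0],"grip":[55,55,55,55,55]}'
python3 -c "
from h import *
c=shot('wrist','w15.png');st();s=status.get_state()
i=c['color'][150:350,220:420];cv2.imwrite('pics/z15.png',cv2.convertScaleAbs(cv2.resize(i,(600,600),interpolation=0),alpha=1.4))"
```

```text
time: 19.08
eef_pos: [0.4343, 0.3065, 0.1453]
tcp_rot: [-3.141, -0.001, -3.14]
force: [0.5, -0.6, 0.4]
gripper_width: 0.0598
time: 19.5
eef_pos: [0.4356, 0.3164, 0.138]
tcp_rot: [-3.141, -0.0, 3.141]
force: [-0.1, -0.1, -1.1]
gripper_width: 0.0599
19.55 [0.4357 0.3164 0.1382] [-3.1414e+00  1.0000e-04  3.1405e+00] [-0.4  0.3  0. ] 0.06 [ 0.49  0.12  1.66 -0.    1.36 -1.08]
```

View pics/z15.png

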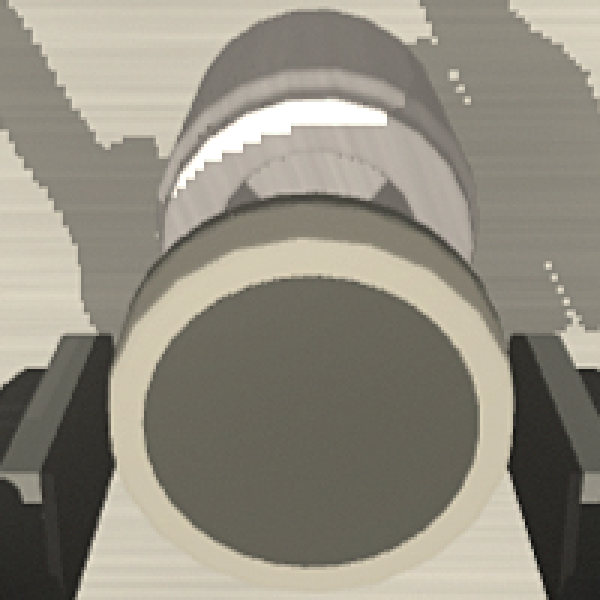

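```bash
python3 -c "
from h import *
c=shot('wrist');st();zt=status.get_state()['eef_pos'][2]
f=lambda x,y,z:p2w(c,220+x/3-.5,150+y/3-.5,z).round(4)
print('rim top',f(318,98,.085),f(163,245,.085),f(474,245,.085),'mouth top',f(318,151,.085))
print('lid bot top',f(312,194,zt-.0056),'panel',f(144,415,zt+.0124),f(480,415,zt+.0124),f(312,276,zt+.0124),f(312,566,zt+.0124))
"
```

```text
19.6 [0.4358 0.3166 0.1383] [3.1416e+00 3.0000e-04 3.1404e+00] [ 0.3 -0.3 -1. ] 0.0598 [ 0.49  0.12  1.66 -0.    1.36 -1.08]
rim top [0.4033 0.3184 0.085 ] [0.4349 0.2862 0.085 ] [0.4349 0.3509 0.085 ] mouth top [0.4144 0.3184 0.085 ]
lid bot top [0.4058 0.3173 0.1327] panel [0.4337 0.2926 0.1507] [0.4337 0.3419 0.1507] [0.4113 0.3173 0.1507] [0.4607 0.3173 0.1507]
```

```bash
python3 -m jog '{"offset":[[0.02,0.02,0.3],[0.02,0.02,0.7],[0.02,0.02,1],[0.02,0.02,1.1],[0.02,0.02,1.16],[0.02,0.02,1.16]],"roll":[0,0,0,0,0,0],"grip":[55,55,55,55,55,55]}'
python3 -m jog '{"offset":[[0,0,0.02],[0,0,0.04],[0,0,0.04]],"roll":[0,0,0],"grip":[55,55,55]}'
```

```text
time: 20.1
eef_pos: [0.4346, 0.3181, 0.0913]
tcp_rot: [-3.141, -0.001, -3.142]
force: [0.1, -0.2, -0.2]
gripper_width: 0.0598
time: 20.35
eef_pos: [0.4349, 0.3184, 0.0905]
tcp_rot: [3.141, 0.001, -3.141]
force: [0.2, -0.5, 0.0]
gripper_width: 0.0597
```

```bash
python3 -m jog '{"offset":[[0,0,0.02],[0,0,0.04],[0,0,0.06],[0,0,0.06]],"roll":[0,0,0,0],"grip":[55,55,55,55]}'
```

```text
time: 20.68
eef_pos: [0.4354, 0.3186, 0.09]
tcp_rot: [3.14, 0.003, -3.141]
force: [-8.4, -5.4, 26.8]
gripper_width: 0.0598
```

```bash
python3 -m jog '{"offset":[[0,0,-0.03],[0,0,-0.03],[0,0,-0.03],[0,0,-0.04],[0,0,-0.7],[0,0,-1.5],[0,0,-2],[0,0,-2]],"roll":[0,0,0,0,0,0,0,0],"grip":[80,95,100,100,100,100,100,100]}'
python3 -c "
from h import *
c=shot('wrist','w16.png');st();s=status.get_state()
i=c['color'][160:280,264:384];cv2.imwrite('pics/z16.png',cv2.convertScaleAbs(cv2.resize(i,(600,600),interpolation=0),alpha=1.4))"
```

```text
time: 21.35
eef_pos: [0.436, 0.319, 0.1719]
tcp_rot: [3.139, 0.005, -3.141]
force: [0.8, 0.9, 0.4]
gripper_width: 0.0852
21.4 [0.4354 0.3187 0.1695] [ 3.1401e+00  3.0000e-03 -3.1413e+00] [-0.4  0.5 -1. ] 0.0854 [ 0.49  0.1   1.62 -0.    1.42 -1.08]
```

View pics/z16.png

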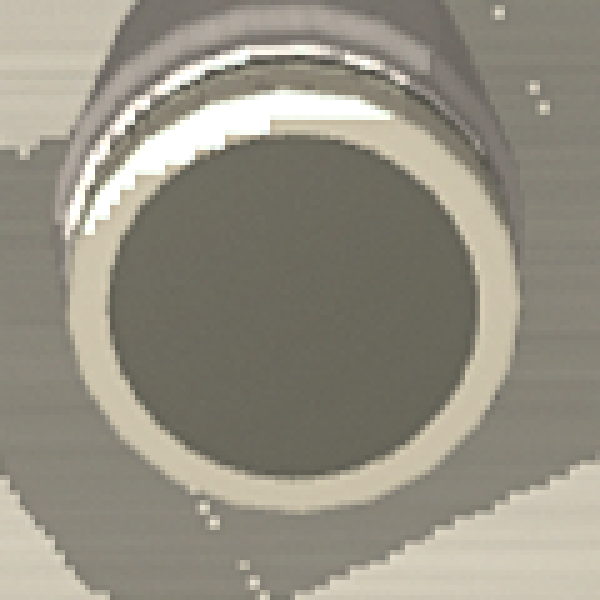

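The round lid is on the pot, roughly 0.5 mm off to +y, with the rim crescent visible all round. Next is the oblong lid.

```bash
python3 -m jog '{"offset":[[0,-0.8,0],[0,-1.8,0],[0,-2.8,0],[0,-3.8,0],[0,-4.8,0],[0,-5.8,0],[-0.1,-6.8,0],[-0.12,-7.6,0.3]],"roll":[0,0,0,0,0,0.2,0.4,0.5],"grip":[100,100,100,100,100,100,100,100]}' 40
python3 -m jog '{"offset":[[0,-0.39,0.3],[0,-0.39,0.6],[0,-0.39,0.6],[0,-0.39,0.6],[0,-0.39,0.6]],"roll":[0,0,0,0,0],"grip":[100,100,100,100,100]}'
python3 -c "
from h import *
c=shot('wrist','w17.png');st();s=status.get_state()
i=c['color'][100:300,220:420];cv2.imwrite('pics/z17.png',cv2.convertScaleAbs(cv2.resize(i,(600,600),interpolation=0),alpha=1.4))"
```

```text
time: 22.07
eef_pos: [0.4398, 0.0117, 0.1563]
tcp_rot: [-3.141, 0.002, 3.097]
force: [1.2, 0.7, 0.5]
gripper_width: 0.0852
time: 22.48
eef_pos: [0.4389, -0.0009, 0.1318]
tcp_rot: [-3.142, -0.0, 3.099]
force: [-0.3, -0.6, -0.3]
gripper_width: 0.0857
22.53 [ 0.439  -0.0008  0.1321] [-3.1415e+00  3.0000e-04  3.0992e+00] [-0.7 -0.1 -0.5] 0.0855 [-0.18 -0.08  1.88 -0.    1.34 -1.71]
```

View pics/z17.png

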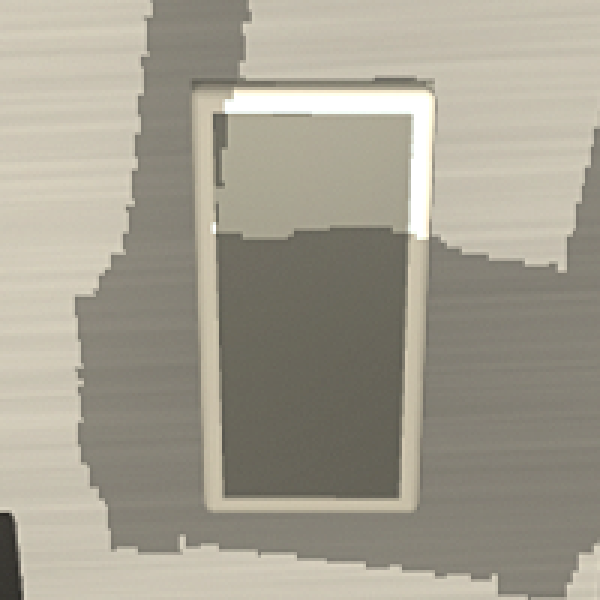

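```bash
python3 -c "
from h import *
c=shot('wrist');st()
f=lambda x,y,z:p2w(c,220+x/3-.5,100+y/3-.5,z).round(4)
q=[f(213,114,.018),f(413,114,.018),f(400,497,.018),f(223,497,.018)];m=np.mean(q,0);print(q,m)
a=(q[2]+q[3]-q[0]-q[1]);print(np.degrees(np.arctan2(a[1],a[0])))
go(m[0],m[1]-.0017,.003,3.0992)
"
```

```text
22.58 [ 0.4391 -0.0008  0.1322] [-3.1415e+00  6.0000e-04  3.0992e+00] [0.1 0.4 0.4] 0.0854 [-0.18 -0.08  1.88 -0.    1.34 -1.71]
[array([ 0.3876, -0.0227,  0.018 ]), array([0.3896, 0.0271, 0.018 ]), array([0.4968, 0.0224, 0.018 ]), array([ 0.4948, -0.0276,  0.018 ])] [ 4.422e-01 -2.000e-04  1.800e-02]
-2.5637702114650023
offset [-0.076 -0.023  3.23 ] roll 0.001
```

```bash
python3 -m jog '{"offset":[[-0.06,-0.02,0.6],[-0.06,-0.02,1.3],[-0.06,-0.02,2],[-0.06,-0.02,2.7],[-0.06,-0.02,3.1],[-0.06,-0.02,3.2],[-0.06,-0.02,3.2],[-0.06,-0.02,3.2]],"roll":[0,0,0,0,0,0,0,0],"grip":[100,100,100,100,100,100,95,90]}' 50
python3 -m jog '{"offset":[[0,0,0],[0,0,0],[0,0,0],[0,0,0],[0,0,0]],"roll":[0,0,0,0,0],"grip":[80,70,55,55,55]}'
python3 -m jog '{"offset":[[0,0,-0.3],[0,0,-1],[0,0,-1.8],[0,0,-2.6],[0,0,-3.4],[0,0,-3.6],[0,0,-3.6]],"roll":[0,0,0,0,0,0,0],"grip":[55,55,55,55,55,55,55]}'
python3 -c "
from h import *
c=shot('wrist','w18.png');st();s=status.get_state()
i=c['color'][130:400,170:470];cv2.imwrite('pics/z18.png',cv2.convertScaleAbs(cv2.resize(i,(600,540),interpolation=0),alpha=1.4))
go(.6106,-.18,.14,np.pi)"
```

```text
time: 23.25
eef_pos: [0.4419, -0.0021, 0.0047]
tcp_rot: [-3.141, 0.001, 3.099]
force: [0.0, 0.3, 0.6]
gripper_width: 0.0769
time: 23.67
eef_pos: [0.4421, -0.0023, 0.0054]
tcp_rot: [-3.141, 0.002, 3.098]
force: [-4.4, 1.4, 15.3]
gripper_width: 0.0603
time: 24.25
eef_pos: [0.4425, -0.0025, 0.1507]
tcp_rot: [-3.141, 0.005, 3.098]
force: [0.4, -0.1, -1.6]
gripper_width: 0.0603
24.3 [ 0.4416 -0.0023  0.1485] [-3.1412e+00  2.4000e-03  3.0982e+00] [ 0.5 -0.4 -1.7] 0.0603 [-0.18 -0.09  1.85 -0.    1.37 -1.71]
offset [-4.413 -4.255  0.226] roll -0.498
```

View pics/z18.png

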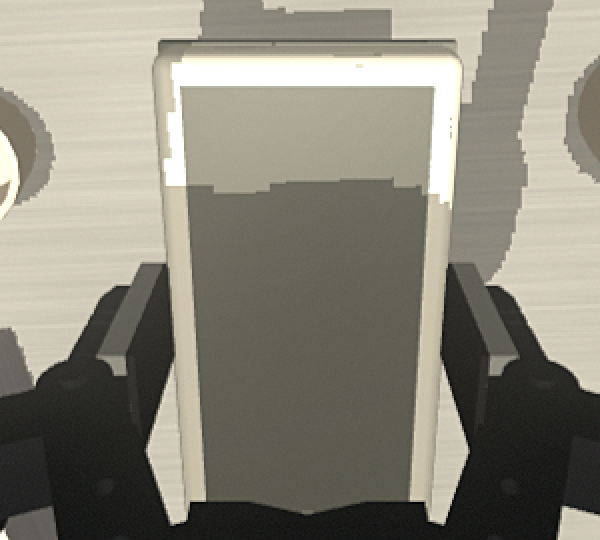

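```bash
python3 -c "
from h import *
go(.62,-.02,.19,np.pi)
c=shot('top','t2.png')
q=[p2w(c,*p,.06) for p in [(390,141),(423,140),(429,197),(395,200)]]
print(np.round(q,4),np.mean(q,0))
i=c['color'][120:300,220:490];cv2.imwrite('pics/zt2.png',cv2.convertScaleAbs(cv2.resize(i,(780,520),interpolation=2),alpha=1.4))"
python3 -m jog '{"offset":[[-0.5,0,-0.2],[-1.2,-0.1,-0.5],[-1.9,-0.2,-0.8],[-2.7,-0.3,-1.05],[-3.5,-0.4,-1.05],[-4.2,-0.4,-1.05],[-4.5,-0.4,-1.05],[-4.5,-0.4,-1.05]],"roll":[0,0,-0.2,-0.4,-0.5,-0.5,-0.5,-0.5],"grip":[55,55,55,55,55,55,55,55]}'
python3 -m jog '{"offset":[[0,0,0],[0,0,0],[0,0,0]],"roll":[0,0,0],"grip":[55,55,55]}'
python3 -c "
from h import *
c=shot('wrist','w19.png');st()
i=c['color'][90:270,60:300];cv2.imwrite('pics/z19.png',cv2.convertScaleAbs(cv2.resize(i,(720,540),interpolation=0),alpha=1.4))"
```

```text
offset [-4.477 -0.249 -1.026] roll -0.498
[[ 0.6714 -0.1395  0.06  ]
 [ 0.6778 -0.2088  0.06  ]
 [ 0.5561 -0.2213  0.06  ]
 [ 0.5458 -0.152   0.06  ]] [ 0.61277385 -0.18040868  0.06      ]
time: 25.02
eef_pos: [0.6217, -0.0262, 0.1864]
tcp_rot: [3.141, -0.004, -3.142]
force: [0.5, -0.0, -2.1]
gripper_width: 0.0602
time: 25.27
eef_pos: [0.6195, -0.0259, 0.1893]
tcp_rot: [3.142, -0.001, -3.141]
force: [0.2, -0.2, -0.4]
gripper_width: 0.0598
25.32 [ 0.6196 -0.026   0.1896] [-3.1415e+00 -3.0000e-04 -3.1414e+00] [ 0.   0.1 -1.1] 0.0598 [-0.17  0.26  1.39 -0.    1.49 -1.74]
```

View pics/w19.png

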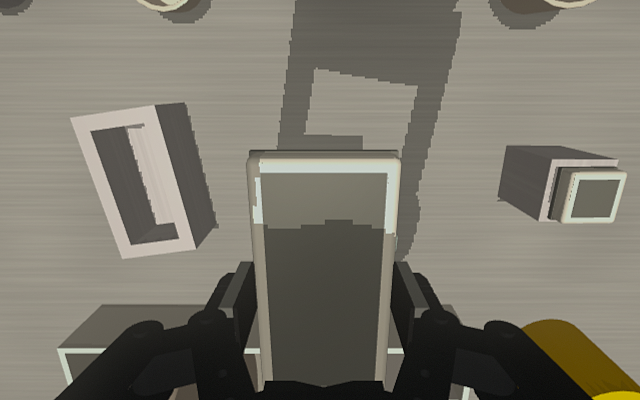

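View pics/z19.png

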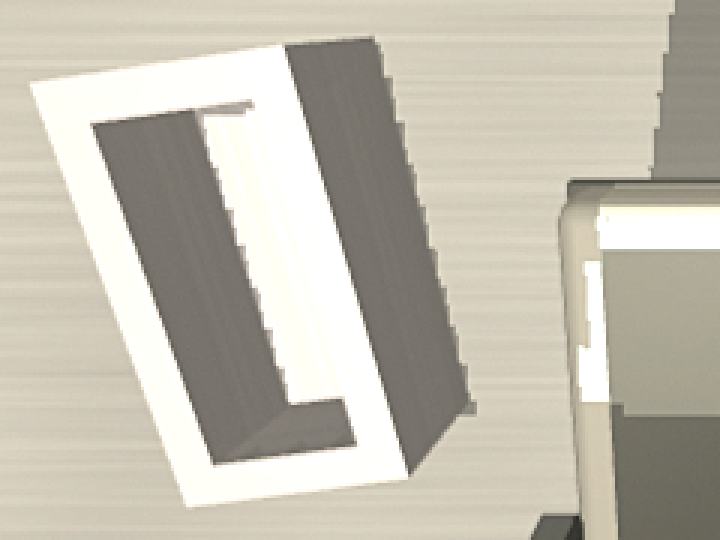

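View pics/zt2.png

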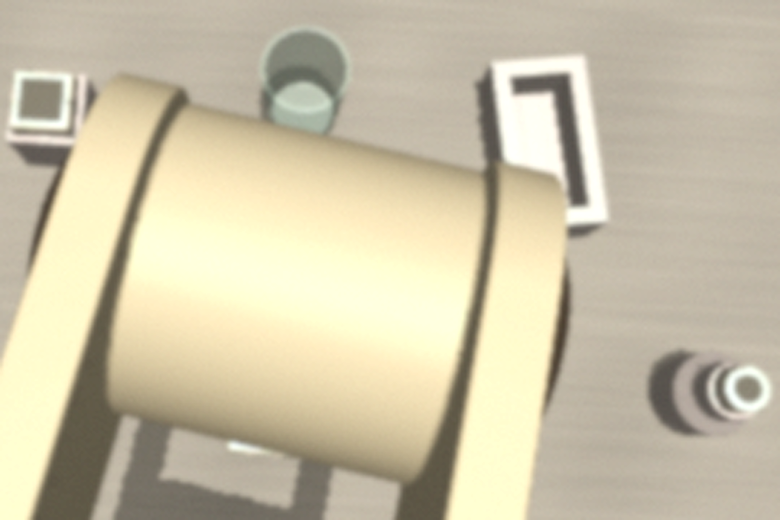

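```bash
python3 -c "
from h import *
c=shot('wrist');st()
f=lambda x,y,z:p2w(c,60+x/3-.5,90+y/3-.5,z).round(4)
for P in ([(32,82),(284,45),(409,477),(188,507)],[(92,124),(253,102),(356,445),(215,465)]):
    q=[f(*p,.06) for p in P]; m=np.mean(q,0)
    a=q[2]+q[3]-q[0]-q[1];b=q[1]+q[2]-q[0]-q[3]
    print(np.round(q,4).tolist(),m,np.degrees(np.arctan2(a[1],a[0])),np.degrees(np.arctan2(-b[0],b[1])),np.linalg.norm(a)/2,np.linalg.norm(b)/2)
t=np.degrees(np.arctan2(a[1],a[0]))
go(m[0]+.0,m[1]-.0018,.19,np.pi+np.radians(7.5))
"
```

```text
25.37 [ 0.6198 -0.026   0.1898] [-3.1414e+00  1.0000e-04 -3.1414e+00] [-0.   0.1 -1.4] 0.0603 [-0.17  0.26  1.39 -0.    1.49 -1.74]
[[0.5554, -0.2224, 0.06], [0.5461, -0.1555, 0.06], [0.6685, -0.1381, 0.06], [0.6785, -0.2052, 0.06]] [ 0.612125 -0.1803    0.06    ] 8.022250064456296 8.195938904585237 0.12396310943179827 0.06769137685111747
[[0.5661, -0.2092, 0.06], [0.5604, -0.1659, 0.06], [0.6582, -0.1523, 0.06], [0.6647, -0.1947, 0.06]] [ 0.61235  -0.180525  0.06    ] 8.142354641269764 8.102020778469713 0.0992000126008056 0.04328201127489343
offset [ 1.860e-01 -3.908e+00 -3.000e-03] roll -1.498
```

```bash
python3 -m jog '{"offset":[[0.1,-0.8,0],[0.19,-1.6,0],[0.19,-2.4,0.3],[0.19,-3.2,0.7],[0.19,-3.9,1.2],[0.19,-3.91,1.6],[0.19,-3.91,1.6],[0.19,-3.91,1.6]],"roll":[-0.4,-0.8,-1.2,-1.62,-1.62,-1.62,-1.62,-1.62],"grip":[55,55,55,55,55,55,55,55]}'
python3 -m jog '{"offset":[[0,0,0],[0,0,0],[0,0,0]],"roll":[0,0,0],"grip":[55,55,55]}'
python3 -c "
from h import *
c=shot('wrist','w20.png');st()
i=c['color'][90:290,220:420];cv2.imwrite('pics/z20.png',cv2.convertScaleAbs(cv2.resize(i,(600,600),interpolation=0),alpha=1.4))"
```

```text
time: 26.03
eef_pos: [0.6123, -0.1822, 0.1256]
tcp_rot: [3.141, -0.001, -3.001]
force: [-0.1, 0.9, -1.0]
gripper_width: 0.06
time: 26.28
eef_pos: [0.6133, -0.1818, 0.127]
tcp_rot: [-3.141, 0.001, -2.999]
force: [0.3, -0.1, -1.9]
gripper_width: 0.0601
26.33 [ 0.6132 -0.1819  0.1268] [-3.1407e+00  1.2000e-03 -2.9992e+00] [ 0.7 -0.6 -1.2] 0.0602 [-0.41  0.33  1.42 -0.    1.38 -2.12]
```

View pics/z20.png

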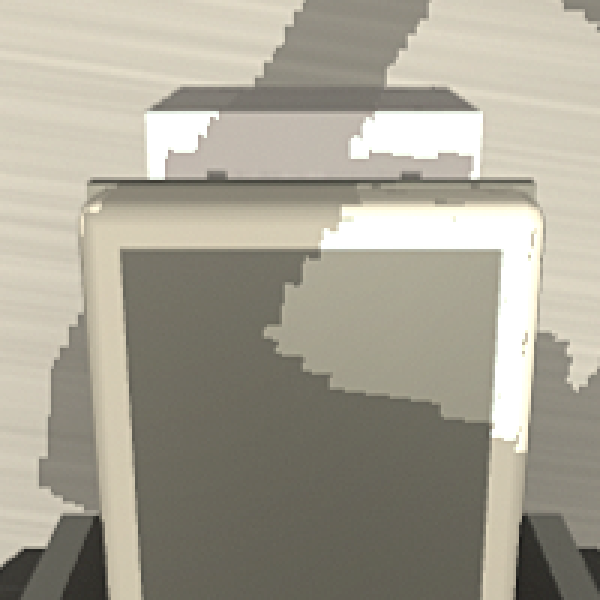

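```bash
python3 -c "
from h import *
c=shot('wrist');st();s=status.get_state();zt=s['eef_pos'][2]
R=Rn.from_euler('xyz',s['tcp_rot']).as_matrix()
f=lambda x,y,z:(R.T@(p2w(c,220+x/3-.5,90+y/3-.5,z)-s['eef_pos'])*1000).round(1)
print('pan',f(146,111,.06),f(482,111,.06),'mouth',f(207,171,.06),f(420,171,.06))
print('lid',f(88,181,zt-.0054),f(536,181,zt-.0054))
print('lidpanel',f(120,249,zt+.0126),f(501,249,zt+.0126))
"
```

```text
26.38 [ 0.6131 -0.182   0.1265] [-3.1409e+00  1.0000e-03 -2.9993e+00] [ 0.4 -0.8 -1.5] 0.0603 [-0.41  0.34  1.42 -0.    1.38 -2.12]
pan [ 63.2 -32.3  66.5] [63.3 35.3 66.5] mouth [ 51.2 -20.4  66.5] [51.3 23.2 66.5]
lid [ 59.6 -31.4   5.4] [59.6 33.7  5.3]
lidpanel [ 53.8 -23.9 -12.6] [ 53.8  25.8 -12.7]
```

```bash
python3 -m jog '{"offset":[[0.05,0,0.4],[0.05,0,0.9],[0.05,0,1.3],[0.05,0,1.42],[0.05,0,1.47],[0.05,0,1.47]],"roll":[0,0,0,0,0,0],"grip":[55,55,55,55,55,55]}'
python3 -m jog '{"offset":[[0,0,0.02],[0,0,0.04],[0,0,0.06],[0,0,0.06]],"roll":[0,0,0,0],"grip":[55,55,55,55]}'
```

```text
time: 26.88
eef_pos: [0.611, -0.1827, 0.0673]
tcp_rot: [-3.141, 0.0, -3.0]
force: [-0.1, -0.1, -0.6]
gripper_width: 0.0605
time: 27.22
eef_pos: [0.6112, -0.1829, 0.0656]
tcp_rot: [-3.141, 0.001, -3.0]
force: [-0.8, 1.1, 4.5]
gripper_width: 0.0599
```

Contact has just begun at TCP z = 0.0656. I'll press slightly and release.

```bash
python3 -m jog '{"offset":[[0,0,0.02],[0,0,0.02],[0,0,0],[0,0,0],[0,0,-0.01],[0,0,-0.02]],"roll":[0,0,0,0,0,0],"grip":[55,55,75,90,100,100]}'
python3 -m jog '{"offset":[[0,0,-0.6],[0,0,-1.4],[0,0,-2.2],[0,0,-2.2],[0,0,-2.2],[0,0,-2.2]],"roll":[0,0,0,0,0,0],"grip":[100,100,100,100,100,100]}'
python3 -c "
from h import *
c=shot('wrist','w21.png');st()
i=c['color'][90:290,220:420];cv2.imwrite('pics/z21.png',cv2.convertScaleAbs(cv2.resize(i,(600,600),interpolation=0),alpha=1.2))"
```

```text
time: 27.72
eef_pos: [0.6108, -0.1827, 0.0653]
tcp_rot: [-3.142, 0.0, -3.0]
force: [0.5, 0.9, 0.3]
gripper_width: 0.0855
time: 28.22
eef_pos: [0.6106, -0.1826, 0.1528]
tcp_rot: [3.141, -0.0, -3.0]
force: [0.9, 0.4, 0.0]
gripper_width: 0.0853
28.27 [ 0.6104 -0.1826  0.1522] [ 3.1409e+00 -1.3000e-03 -3.0000e+00] [ 0.   0.6 -0.2] 0.0849 [-0.41  0.32  1.4  -0.    1.43 -2.12]
```

View pics/z21.png

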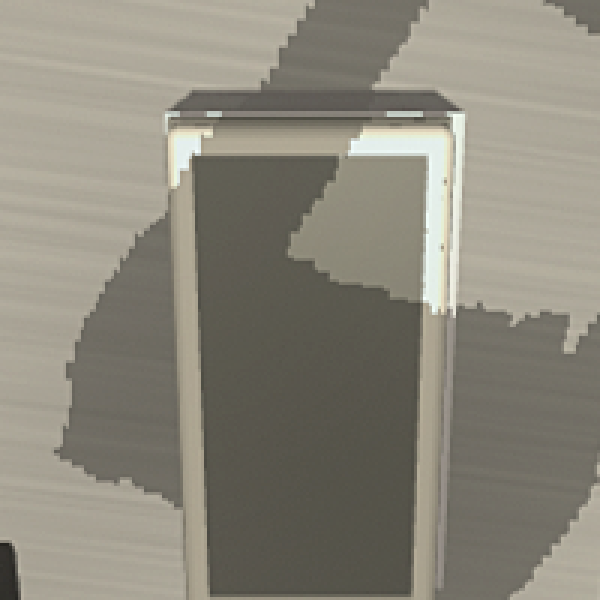

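```bash
python3 -c "
import cv2
i=cv2.imread('pics/w21.png')[115:215,270:380];cv2.imwrite('pics/z21b.png',cv2.convertScaleAbs(cv2.resize(i,(660,600),interpolation=0),alpha=1.0))"
```

```text
(no output)
```

View pics/z21b.png

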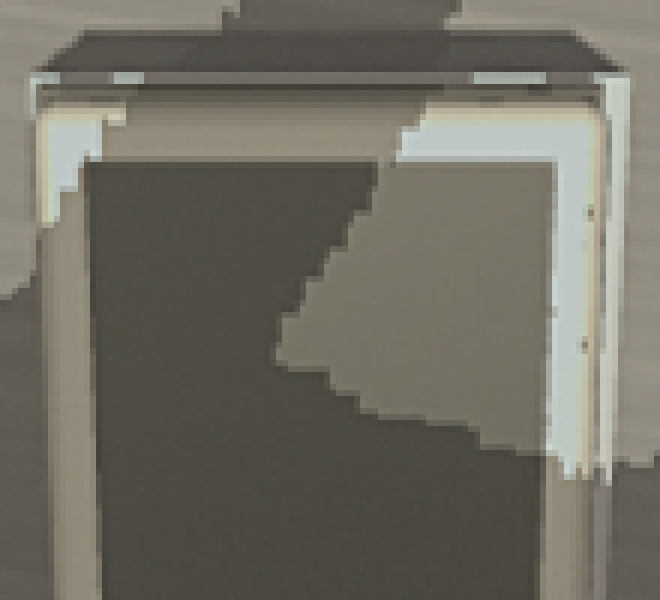

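The oblong lid is on the pan, about 0.9 mm off to the side, with even end gaps and parallel to it. Now I'll retreat and take overview pictures.

```bash
python3 -m jog '{"offset":[[0.2,0,-1],[0.6,0,-2],[1.4,0,-2.8],[2.2,0.3,-3],[3,0.9,-3],[3.8,1.7,-3],[4.4,2.5,-3],[5,3.2,-3]],"roll":[0,0,0.4,0.8,1.2,1.62,1.62,1.62],"grip":[100,100,100,100,100,100,100,100]}'
python3 -m jog '{"offset":[[0.3,0.8,0],[0.6,1.4,0],[0.7,1.4,0],[0.7,1.4,0],[0.7,1.4,0]],"roll":[0,0,0,0,0],"grip":[100,100,100,100,100]}'
python3 -c "
from h import *
c=shot('wrist','w22.png');st();shot('side','s22.png')
i=cv2.imread('pics/s22.png')[120:370,230:430];cv2.imwrite('pics/zs22.png',cv2.resize(i,(480,600),interpolation=2))"
```

```text
time: 28.93
eef_pos: [0.3927, -0.0831, 0.2719]
tcp_rot: [3.141, -0.002, 3.141]
force: [0.1, -0.1, 0.9]
gripper_width: 0.0855
time: 29.35
eef_pos: [0.3669, -0.0285, 0.2728]
tcp_rot: [-3.141, -0.001, -3.141]
force: [0.1, 0.2, -0.2]
gripper_width: 0.085
29.4 [ 0.3671 -0.0288  0.2728] [-3.1416e+00 -9.0000e-04  3.1414e+00] [-0.3 -0.3  0.5] 0.0852 [-0.29 -0.31  1.78 -0.    1.67 -1.86]
```

View pics/w22.png

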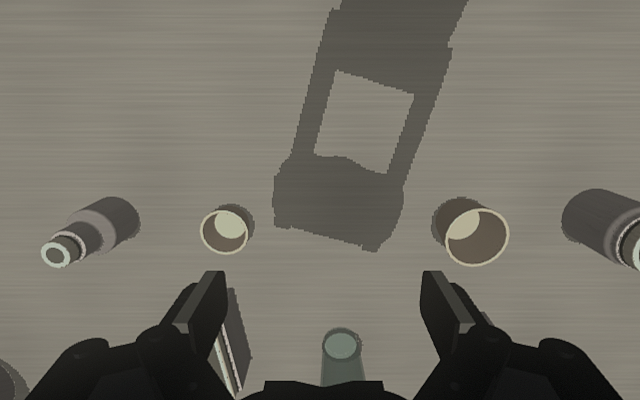

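View pics/zs22.png

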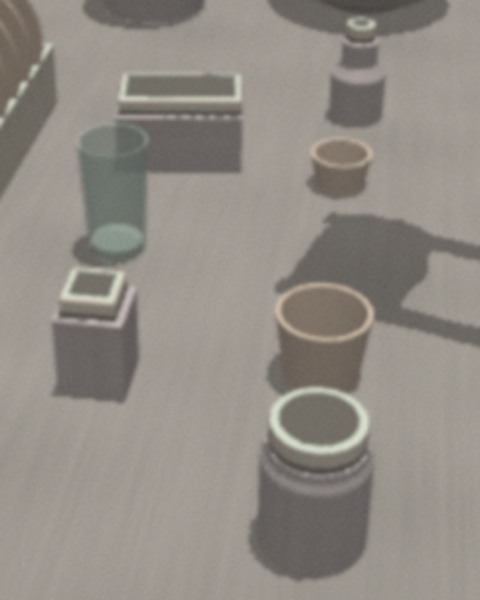

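All four lids are on, and the glass and cup are standing. The jar lid looks slightly off towards +x in the side view, so I'll check that more closely.

```bash
python3 -c "
import cv2
i=cv2.imread('pics/s22.png')[222:292,245:295];cv2.imwrite('pics/zj.png',cv2.convertScaleAbs(cv2.resize(i,(425,595),interpolation=2),alpha=1.5))"
```

View pics/zj.png

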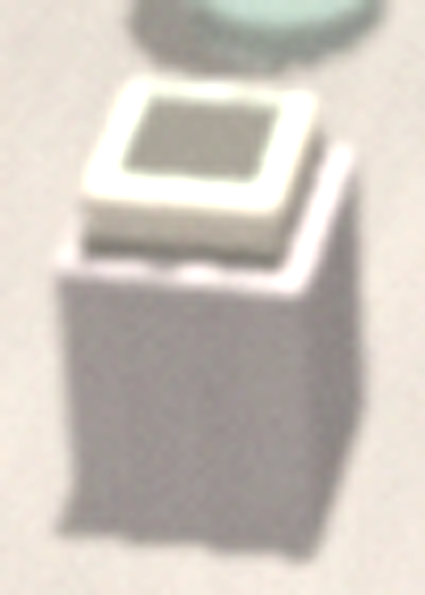

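```bash
python3 -c "
from rig import manip
print(manip.finish_job())"
```

```text
the job is handed in; nothing more can be done
None
```

I took the stack apart from the top down and put each lid on its own container: small on the cruet, square on the jar, large round on the pot, oblong on the pan. The job was handed in at about 29.5 s of the 128 s allowed. The highest wrist force printed was about 29 N.

My last checks from the wrist pictures put the lids this far off centre:

| Lid | Offset from centre | Alignment |
|---|---|---|
| Small (cruet) | about 0.3 mm sideways, after one corrective regrip; it first sat about 2 mm off | round |
| Square (jar) | about 1.2 mm in +x and 0.5 mm in y; left as it was | sides lined up |
| Large round (pot) | about 0.5–0.8 mm in y | round |
| Oblong (pan) | about 0.9 mm sideways, end gap about 1.9 mm against 2 mm nominal | parallel to the pan |

- **Bystanders:** In the final pictures all four containers are upright, and the glass and cup are standing where they were by eye; I did not measure their positions again.
- **Disagreements:** The wrist camera read about 1–2 mm too far in y compared with the arm's own position, so I allowed for that when placing. The side view also shows the jar lid about 1 mm off in +x. No check failed.

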